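# Ready the clockwork sample agitator for a run

### The job

Get the clockwork sample agitator ready for a run: first draw the brake pin straight up out of its bore and hang it by its collar in the notch at the side of the drive, then stand every brown sample jar upright in the rack, one to a pocket, and turn the counter's reset knob anticlockwise right back to its zero stop. Last of all, wind the key clockwise, in several partial turns, right up to its stop. Leave the other things on the bench alone.

Things in the scene. Friction and masses are not known exactly. Their poses are not given: they have to be found in the camera images.
- machine: the sample agitator, fixed; origin at its centre on the table, x away from the robot, y left. Its -y part is the beige clockwork drive, x -85 to 85, y -215 to 15 mm, top 70 mm above the table, with key, counter, brake pin and, at its -y end, the notch bracket. Its +y part is the aluminium rack, 166 mm square, centred at x 0, y 124 mm, with four pockets for jars
- pocket0 (a point): centre of the floor of a rack pocket, 45 mm above the table (axes as the machine's). The four pockets are 68 mm square, walls and dividers 50 mm high (tops 95 mm above the table), centres 86 mm apart each way; this one: machine x -43, y 81 mm
- pocket1 (a point): centre of the floor of a rack pocket, 45 mm above the table (axes as the machine's). The four pockets are 68 mm square, walls and dividers 50 mm high (tops 95 mm above the table), centres 86 mm apart each way; this one: x 43, y 81 mm
- pocket2 (a point): centre of the floor of a rack pocket, 45 mm above the table (axes as the machine's). The four pockets are 68 mm square, walls and dividers 50 mm high (tops 95 mm above the table), centres 86 mm apart each way; this one: x -43, y 167 mm
- pocket3 (a point): centre of the floor of a rack pocket, 45 mm above the table (axes as the machine's). The four pockets are 68 mm square, walls and dividers 50 mm high (tops 95 mm above the table), centres 86 mm apart each way; this one: x 43, y 167 mm
- bore (a point): mouth of the brake pin's bore (17 mm wide, 55 mm deep, upright) in the drive's top, 70 mm above the table; machine x 45, y -145 mm
- notch (a point): where the pin's axis belongs in the side notch, at the bracket's top (70 mm above the table); axes as the machine's; machine x -25, y -252 mm. A slot 20 mm wide (x) and 40 mm long (y) in a level plate 8 mm thick, closed 12 mm to +y of this point, open to -y 28 mm from it, open above and below: lower the pin in or slide it in from the side
- pin: brake pin, upright in the bore at the start: steel shaft 14 mm thick, 45 mm long; a collar 36 mm wide, 6 mm thick that rests on the drive; above it a black round grip 22 mm wide, 50 mm tall; 0.12 kg; origin at the shaft's lower end, z along the pin (grip middle 76 mm, top 101 mm above the origin)
- pin_collar (a point): underside of the pin's collar on its axis, 45 mm above its lower end; level with the bracket's top when parked
- key_grip (a point): on the winding key's upright axis (machine x -25, y -145 mm), middle of its steel blade, 132 mm above the table; its y runs along the blade: 64 mm long (80 over its round lobes), 12 thick, 112 to 151 mm above the table. Below it a level brake lever 74 mm long, top at 89 mm, points 0.8 rad anticlockwise of its x; with the pin in its bore the lever soon stops against the pin's grip
- key (a joint): winding key, rad, grows clockwise seen from above; 0 run down (blade along the machine's y), 4.0 at its stop, fully wound; starts at 0 to 0.3. It is sprung, up to 0.05 N m, and held by a brake friction of 0.07 N m, so it stays where it is left
- counter_grip (a point): on the upright axis of the stroke counter's reset knob, at the height to grip, 104 mm above the table; machine x -20, y -32 mm; x runs along the grip bar to the end with the white pointer. Black bar 56 mm long, 14 thick, 82 to 120 mm above the table, on a round skirt 52 mm wide (top at 82 mm), over a white dial
- counter (a joint): stroke counter, rad, grows clockwise seen from above; 0 is the zero stop, where the pointer points along the machine's +x at the black block beside the dial; starts at 1.9 to 3.3. Friction 0.05 N m, no spring
- jar0: brown glass sample jar, 50 mm in diameter, with a white screw cap, in a weighted steel foot 60 mm wide and 16 mm high; upright, 100 mm tall over all, about 0.3 kg, hard to tip; origin at the centre of its underside, z up. Two to four of the four jars are there; absent ones read None
- jar1: brown glass sample jar, 50 mm in diameter, with a white screw cap, in a weighted steel foot 60 mm wide and 16 mm high; upright, 100 mm tall over all, about 0.3 kg, hard to tip; origin at the centre of its underside, z up. Two to four of the four jars are there; absent ones read None
- jar2: brown glass sample jar, 50 mm in diameter, with a white screw cap, in a weighted steel foot 60 mm wide and 16 mm high; upright, 100 mm tall over all, about 0.3 kg, hard to tip; origin at the centre of its underside, z up. Two to four of the four jars are there; absent ones read None
- jar3: brown glass sample jar, 50 mm in diameter, with a white screw cap, in a weighted steel foot 60 mm wide and 16 mm high; upright, 100 mm tall over all, about 0.3 kg, hard to tip; origin at the centre of its underside, z up. Two to four of the four jars are there; absent ones read None
- bottle: bystander: opaque white plastic bottle with a black cap, 66 mm in diameter, 120 mm tall; origin under its centre
- beaker: bystander: open glass beaker 66 mm in diameter, 85 mm tall; origin under its centre
- tweezers: bystander: blue plastic tweezers lying flat, 150 mm long, 6 mm high
- dish: bystander: clear flat dish 90 mm in diameter, 14 mm high
- reagent: bystander: large white bottle with a black cap, 80 mm in diameter, 150 mm tall, at the far right; origin under its centre

How it is judged (in metres and radians):
On the way, in this order (a step that is already met when the one before it is completed fails the run):
1. the brake pin is drawn and hangs by its collar in the side notch (x of pin_collar in the frame of notch between -0.006 and 0.006 m and y of pin_collar in the frame of notch between -0.014 and 0.012 m and z of pin_collar in the frame of notch between -0.004 and 0.004 m and angle between pin's own z axis and vertical below 0.12 rad and linear speed of pin below 0.03 m/s), for 0.2 s.
2. every jar stands upright in a pocket of the rack, and the counter is back at its zero stop (x of jar0 in the frame of machine between -0.075 and 0.075 m and y of jar0 in the frame of machine between 0.05 and 0.198 m and z of jar0 in the frame of machine between 0.04 and 0.05 m and angle between each of jar0, jar1, jar2, jar3's own z axis and vertical below 0.12 rad and linear speed of each of jar0, jar1, jar2, jar3 below 0.03 m/s and x of jar1 in the frame of machine between -0.075 and 0.075 m and y of jar1 in the frame of machine between 0.05 and 0.198 m and z of jar1 in the frame of machine between 0.04 and 0.05 m and x of jar2 in the frame of machine between -0.075 and 0.075 m and y of jar2 in the frame of machine between 0.05 and 0.198 m and z of jar2 in the frame of machine between 0.04 and 0.05 m and x of jar3 in the frame of machine between -0.075 and 0.075 m and y of jar3 in the frame of machine between 0.05 and 0.198 m and z of jar3 in the frame of machine between 0.04 and 0.05 m and value of joint counter below 0.08 rad), for 0.2 s.
3. the key is wound to its stop (value of joint key above 3.75 rad), for 0.2 s.
At the end, for the whole second after the job is handed in: Pin upright in the side notch, collar on the bracket (6 mm across, 12 mm along, 4 mm in height); every jar present upright (7 degrees) on the floor of a rack pocket; counter within 0.08 rad of its zero stop; key within 0.25 rad of its wound stop; all at rest (all of step 1 and all of step 2 and value of joint key above 3.75 rad and velocity of joint key below 0.1 rad/s); the robot touches nothing.
It fails at once if a bystander is shoved more than 6 cm or knocked over (distance of any of bottle, beaker, tweezers, dish, reagent from where it was at the start of the episode above 0.06 m or angle between any of bottle, beaker, dish, reagent's own z axis and vertical above 0.7 rad).
Of jar0, jar1, jar2, jar3 only 2 to 4 are there at a start; the rules pass over those that are not, and their reading is None.
At some moment in a run one of jar0, jar1, jar2, jar3 may be knocked a few centimetres aside while the robot is not near it.
It also fails if it takes over 210 s, if anything falls off the work surface, if the arm or the gripper's body presses on something with over 40 N, if the wrist force passes 120 N, or if a joint passes its speed limit or range.

### The arm

A 6-joint arm with a two-finger parallel gripper is mounted at the origin on the work surface. World frame = base frame: x ahead of the robot, y to its left, z up, the work surface at z = 0. Lengths are in mm, angles in rad, forces in N, time in s.
With the tool pointing down it reaches from about 300 to 750 mm from the base axis. Payload 8.5 kg.
Tool frame: the origin (TCP) lies midway between the tips of the shut fingers; the grasp point (between the pads) lies 19 mm behind it; z points along the fingers, y is the line along which they close (so a half turn about z gives the same grasp; the last joint's range is limited). The gripper opens to 88 mm and grips with 3 to 60 N. Pads are 18 mm wide; open, the fingers measure 123 mm over their backs; the gripper's body (75 mm by 187 mm) begins 45 mm behind the grasp point.
Start: joints at [-1.546, 0.381, 1.297, -0, 1.464, -0.215], TCP at [130.625, -534.245, 238.748] pointing down, gripper open.
Joint ranges: [-3.11, 3.11], [-0.89, 2.33], [0.22, 2.48], [-1.42, 4.56], [0.17, 2.85], [-2.88, 2.88]. Speed limits (rad/s): [2.39, 2.39, 3.14, 3.14, 3.14, 3.14].

### API

Orientations are given as a 3x3 rotation matrix whose columns are the frame's x, y, z axes.
In Python, from station import r gives the robot as it stands.
- The arm moves only by the tool apply_moves, never from a script. Its argument "series" is a list that holds one entry, the list of rows, each a list of 6 numbers: the shift along the tool's x, y, z each as a share of 15 cm, from -1 to 1, then the turn, a rotation vector about the tool's x, y, z each as a share of 45 degrees, from -1 to 1. In form: [[[x, y, z, ax, ay, az], ...]]. A call has 1 to 20 rows; each row is the pose to reach, as a shift and turn from the pose commanded when the call began, along the tool's axes at that moment; what a row does not reach only later rows make up. A row lasts 1/12 s, in which the tool goes at most 41.7 mm and 7.16 degrees, less where a joint would pass 70% of its speed; a pose out of reach is approached as far as the arm can. A call with a number of a shift or a turn outside -1 to 1 is refused whole. A call with a gripper value outside its range is refused whole. "gripper" is the opening, from -1 (shut) to 1 (fully open), set as the call begins (left out, the last holds). The fingers move at their own pace and stop on an object; the grip force is fixed at half the most. Time passes only in rows, so rows that repeat a pose let the fingers close. It gives the time, the measured TCP pose, the force, the opening and the grip force at its end, in the units of the state.
- r.sense(): the state, without advancing time (a new reading comes with each control period).
- r.grab_frame(name): name is "scene" or "top" or "wrist"; returns (picture, depth): 400x640x3 uint8, red, green, blue; 400x640 float32, mm along the optical axis (not along the pixel's ray), 0 where there is no reading.
- r.camera_model(name): a dict with "mtx" (3x3 intrinsics, pixels), "k1" (the pictures are not rectified: a ray, as slopes to the right and down, at radius r is drawn at 1 + k1 r^2 times it, then the intrinsics apply), "R" (3x3) and "t" (3): a world point X has camera coordinates R X + t. Camera axes: x right, y down, z forward; pixel columns grow to the right and rows downward; lengths in mm; the calibration is good to about 2 mm. A picture is of the moment at which its call begins: read the wrist's pose just before it. camera_model takes no time and is no camera call; for the wrist camera it gives the pose at the moment of the call.
- r.hand_in(): hands the job in; it is judged then, once.
Trained networks look in the newest picture that a camera, given by its name, has taken for a name from the list of things; names that differ only in an ending like _2 or _b are one class to them, and where a whole thing is asked for, a point or a joint stands for the part that bears it (a point fixed in the world has none). Each returns a list of dicts, best first, with "score" (0 to 1); they miss things now and then, are a little off and sometimes report something else, mostly with a low value. They report only what shows in the picture. A call takes as long as a camera call.
- r.find_in(camera, query): "centre" ([column, row] in pixels, amid what is visible of it).
The state is a dict: "time": time; "q": joint angles; "joint_vel": joint speeds; "joint_torque": joint torques, N m; "tcp_pos": TCP position; "eef_rot": TCP orientation; "force": force on the tool from outside, world axes, zero at the start; "ft_torque": the same for the moment, N m; "finger_gap": finger opening in mm; "gripper_force": force on a finger pad.
Only numpy, scipy, OpenCV 4.12 (cv2) and the standard library are available. Lean on these libraries where they do the work, as an engineer would, in place of code of your own. Each camera call takes 0.05 s, during which the arm holds its last target. There are 200 camera calls.

## Working session

There is one attempt and no reset: what is moved stays moved. The work goes in short steps, Python scripts to look and compute and a tool call to move; the robot and the scene stay as the last step left them, time stands still between calls to the robot, and variables do not carry over. Pictures are saved under pics/ and viewed, at most 14 in all, crops included, and the job is handed in when it is done.

Besides the shell and the picture viewer there is one more tool, called after "Request:" as name([rows], argument=value, ...), one row to a line, values as JSON. apply_moves: Moves the arm, as the interface text tells. Its arguments: {"type":"object","properties":{"series":{"type":"array"},"gripper":{"type":"number"}},"required":["series"]}

```bash
mkdir -p pics; ls; cat > h.py <<'E'
import numpy as np, cv2
from station import r
def cam(n):
    m=r.camera_model(n); return np.array(m["mtx"]),m["k1"],np.array(m["R"]),np.array(m["t"]).ravel()
def ray(n,uv,c=None):
    K,k1,R,t=c or cam(n)
    p=cv2.undistortPoints(np.array([[uv]],float),K,np.array([k1,0,0,0,0.])).ravel()
    return -R.T@t, R.T@np.array([p[0],p[1],1.])
def onz(n,uv,z,c=None):
    o,d=ray(n,uv,c); return o+d*(z-o[2])/d[2]
def proj(n,X,c=None):
    K,k1,R,t=c or cam(n)
    X=np.atleast_2d(X).astype(float)
    return cv2.projectPoints(X,cv2.Rodrigues(R)[0],t,K,np.array([k1,0,0,0,0.]))[0].reshape(-1,2)
def cloud(n,D,c=None):
    K,k1,R,t=c or cam(n)
    v,u=np.mgrid[0:D.shape[0],0:D.shape[1]]
    p=cv2.undistortPoints(np.stack([u,v],-1).reshape(-1,1,2).astype(float),K,np.array([k1,0,0,0,0.])).reshape(D.shape+(2,))
    P=np.dstack([p*D[...,None],D]); W=(P-t)@R
    W[D<=0]=np.nan; return W
def save(n,img): cv2.imwrite(f"pics/{n}.png",cv2.cvtColor(img,cv2.COLOR_RGB2BGR))
E
python3 - <<'E'
from h import *
s=r.sense(); print(s["time"],s["tcp_pos"],np.round(s["eef_rot"],3).tolist(),s["finger_gap"],s["force"])
for n in("top","scene"):
    a,d=r.grab_frame(n); save(n+"0",a); np.save(n+"0.npy",d); print(n,cam(n))
    for q in("jar0","bottle","beaker","pin","key","counter","machine","reagent","tweezers","dish"):
        print(q,[(np.round(f["centre"]).tolist(),round(f["score"],2)) for f in r.find_in(n,q)])
E
```

```text
pics
0.0 [ 130.63422598 -533.96191178  238.14802471] [[0.971, 0.237, -0.0], [0.237, -0.971, 0.001], [0.0, -0.001, -1.0]] 88.5586630068966 [ 0.75356873 -0.48185005  0.55922815]
top (array([[462.5575366 ,   0.        , 321.92457349],
       [  0.        , 462.5575366 , 195.86118096],
       [  0.        ,   0.        ,   1.        ]]), -0.019396333712314032, array([[-0.00110925, -0.99984487, -0.01757872],
       [-0.98280476,  0.00433582, -0.18459688],
       [ 0.18464446,  0.01707169, -0.9826571 ]]), array([  11.73748109,  591.58394202, 1168.04259157]))
jar0 [([417.0, 267.0], 0.95), ([472.0, 261.0], 0.73), ([322.0, 201.0], 0.44)]
bottle [([184.0, 268.0], 0.68), ([322.0, 202.0], 0.26)]
beaker [([172.0, 217.0], 0.71), ([320.0, 204.0], 0.67)]
pin [([369.0, 174.0], 0.63), ([172.0, 217.0], 0.42)]
key [([369.0, 197.0], 0.72)]
counter [([326.0, 207.0], 0.89), ([335.0, 255.0], 0.45)]
machine []
reagent [([448.0, 143.0], 0.95)]
tweezers [([336.0, 252.0], 0.67), ([325.0, 201.0], 0.49), ([446.0, 143.0], 0.48)]
dish [([323.0, 202.0], 0.7)]
scene (array([[403.80859145,   0.        , 320.38608131],
       [  0.        , 403.80859145, 200.89789317],
       [  0.        ,   0.        ,   1.        ]]), -0.05361392244064532, array([[-0.52119649,  0.85342864, -0.00371167],
       [ 0.64018353,  0.38808236, -0.66299105],
       [-0.56437511, -0.34792476, -0.74861812]]), array([ 288.27268178, -294.02592382, 1432.7556545 ]))
jar0 [([241.0, 135.0], 0.94), ([283.0, 148.0], 0.84)]
bottle [([476.0, 232.0], 0.56)]
beaker [([472.0, 274.0], 0.87)]
pin [([266.0, 208.0], 0.68), ([313.0, 202.0], 0.35)]
key [([280.0, 178.0], 0.86)]
counter [([315.0, 204.0], 0.54)]
machine [([325.0, 224.0], 0.92), ([282.0, 148.0], 0.57)]
reagent [([180.0, 206.0], 0.86)]
tweezers [([345.0, 185.0], 0.53)]
dish [([221.0, 244.0], 0.82)]
```

View pics/top0.png

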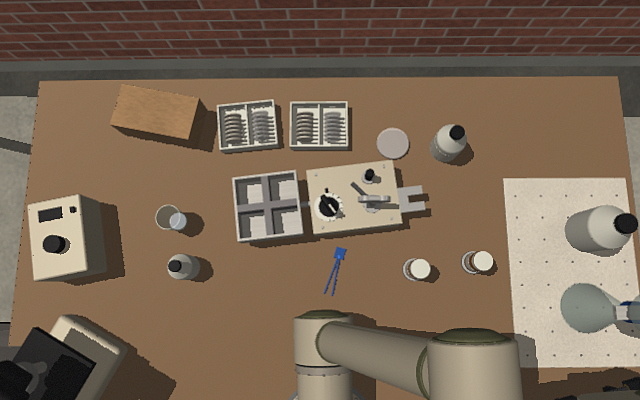

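View pics/scene0.png

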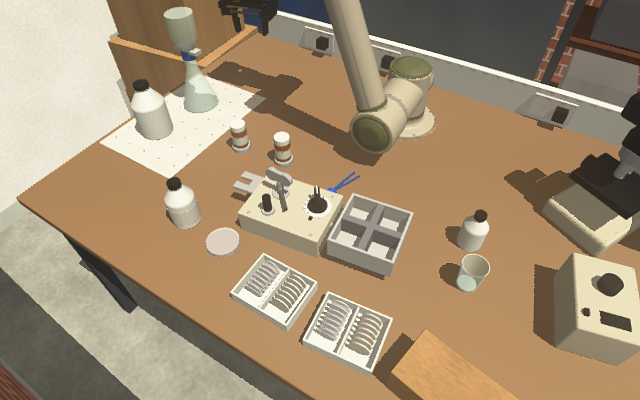

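Both views agree. In the top view the rack is at about (268,206), the drive at (355,198), the pin at (369,174), the key at (373,199), the counter at (327,206) and the notch bracket at (412,199). Two jars stand at (417,268) and (480,261). Next I fit the poses from depth.

```bash
cat > fit.py <<'E'
from h import *
from scipy.optimize import minimize
def rects():
    # (x0,x1,y0,y1,z) machine frame
    return None
def height(m):  # model height at machine xy
    x,y=m[:,0],m[:,1]; h=np.zeros(len(m))
    h[(abs(x)<85)&(y>-215)&(y<15)]=70
    rk=(abs(x)<83)&(abs(y-124)<83); h[rk]=95
    for px in(-43,43):
        for py in(81,167): h[(abs(x-px)<34)&(abs(y-py)<34)]=45
    return h
def fitm(W,p0):
    P=W.reshape(-1,3); P=P[np.isfinite(P[:,2])]
    c=p0[:2]; P=P[(np.hypot(P[:,0]-c[0],P[:,1]-c[1])<330)]
    def cost(p):
        a=p[2]; R=np.array([[np.cos(a),-np.sin(a)],[np.sin(a),np.cos(a)]])
        m=(P[:,:2]-p[:2])@R
        k=(m[:,1]>-214)&(m[:,1]<215)&(abs(m[:,0])<110)
        # robust; pixels on the drive taller than the top ignored by clipping
        e=np.minimum(abs(height(m)-P[:,2]),20)
        return e[(abs(m[:,0])<130)&(m[:,1]>-230)&(m[:,1]<240)].sum()/1000+ (20*(~((abs(m[:,0])<130)&(m[:,1]>-230)&(m[:,1]<240)))).sum()/1000
    best=None
    for dx in(-8,0,8):
        for dy in (-8,0,8):
            q=minimize(cost,[p0[0]+dx,p0[1]+dy,p0[2]],method="Nelder-Mead",options=dict(initial_simplex=[[p0[0]+dx,p0[1]+dy,p0[2]],[p0[0]+dx+6,p0[1]+dy,p0[2]],[p0[0]+dx,p0[1]+dy+6,p0[2]],[p0[0]+dx,p0[1]+dy,p0[2]+.05]],xatol=.05,fatol=.001))
            if best is None or q.fun<best.fun: best=q
    return best
def w2m(p,X):
    a=p[2]; R=np.array([[np.cos(a),-np.sin(a)],[np.sin(a),np.cos(a)]]); return (np.asarray(X)[...,:2]-p[:2])@R
def m2w(p,m):
    a=p[2]; R=np.array([[np.cos(a),-np.sin(a)],[np.sin(a),np.cos(a)]]); return np.asarray(m)@R.T+p[:2]
E
python3 - <<'E'
from fit import *
a=onz("top",(307,170),70)
b=onz("top",(406,228),70); c0=onz("top",(313,235),70)
print(a,b,c0)
D=np.load("top0.npy"); W=cloud("top",D)
yaw=np.arctan2(-(a-c0)[1],(a-c0)[0]); 
mid=(a+b)/2; yaw=np.arctan2((a-c0)[1],(a-c0)[0])
p0=np.array([mid[0]-100*np.sin(yaw),mid[1]+100*np.cos(yaw),yaw])
print("p0",p0)
q=fitm(W,p0); p=q.x; print(p,q.fun); np.save("m.npy",p)
M=w2m(p,W)
def sel(x0,x1,y0,y1,z0,z1):
    return (M[...,0]>x0)&(M[...,0]<x1)&(M[...,1]>y0)&(M[...,1]<y1)&(W[...,2]>z0)&(W[...,2]<z1)
def pca(k):
    m=M[k]; c=m.mean(0); u,s,v=np.linalg.svd(m-c); return len(m),c.round(1),s.round(1),v[0].round(3)
print("key",pca(sel(-75,25,-195,-95,142,160)))
print("lever",pca(sel(-85,85,-215,-60,84,92)))
print("ctr",pca(sel(-60,20,-75,10,112,126)))
print("pin",pca(sel(25,65,-170,-120,115,130)))
print("brk",np.nanpercentile(M[sel(-85,85,-300,-218,64,76)],[2,50,98],axis=0))
for u,v in((417,268),(480,261)):
    k=np.zeros(D.shape,bool);k[v-14:v+14,u-16:u+16]=1;k&=(W[...,2]>94)&(W[...,2]<106)
    print("jar",k.sum(),W[k].mean(0),np.ptp(W[k],axis=0))
E
```

```text
[658.5076278   49.20546261  70.        ] [ 503.77391925 -206.31322087   70.        ] [486.49486267  32.92881596  70.        ]
p0 [5.71720389e+02 2.10014139e+01 9.43437340e-02]
[5.77252970e+02 2.86492065e+01 1.19898965e-01] 688.8209792839201
key (175, array([ -25.9, -144.5]), array([290.4,  51.5]), array([-0.119, -0.993]))
lever (79, array([  15.4, -116.3]), array([151.2, 104.7]), array([-0.87 , -0.492]))
ctr (127, array([-20.9, -31.9]), array([179.5,  46.4]), array([-0.875, -0.485]))
pin (64, array([  43.6, -144.2]), array([47.8, 43.6]), array([-0.812,  0.584]))
brk [[ -57.17163913 -278.83243544]
 [ -26.11387583 -244.40976457]
 [   6.31373926 -218.80452256]]
jar 310 [ 400.80464455 -231.44984376  100.295886  ] [44.04000397 47.59217338 11.37412966]
jar 314 [ 419.201287   -387.89949214  100.12496992] [46.94451132 47.15467847 10.78700003]
```

```bash
python3 - <<'E'
from h import *
a=cv2.imread("pics/top0.png"); cv2.imwrite("pics/crop0.png",cv2.resize(a[140:290,220:500],None,fx=2.85,fy=2.85,interpolation=cv2.INTER_CUBIC))
E
```

```text
(no output)
```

View pics/crop0.png

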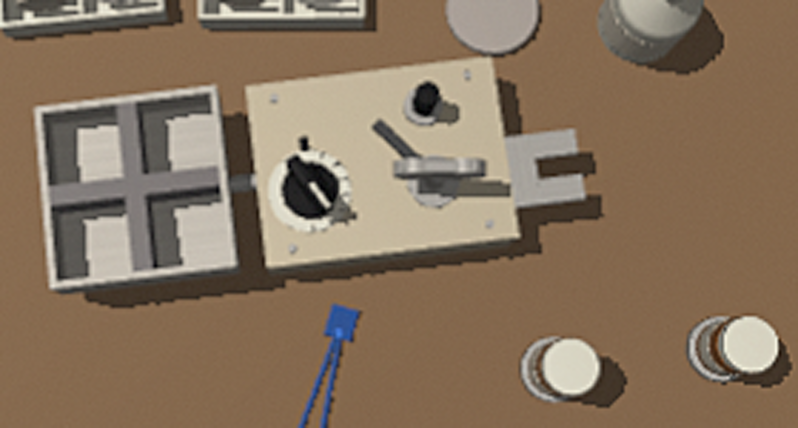

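The fit is within about 1 mm: key at 0.12 rad, counter at about 2.63 rad with its pointer towards -x,-y. In the crop the pin is at (425,97), the notch at (560,163) and the two jars at (570,365) and (748,345). I start with the pin.

```bash
cat > plan.py <<'E'
from fit import *
from scipy.spatial.transform import Rotation as Ro
p=np.load("m.npy")
def Rd(yaw): return Ro.from_euler("z",yaw).as_matrix()@np.diag([1,-1,-1.])
def plan(*tg,start=None):
    """targets (machine x,y,z tcp, machine yaw) -> rows per call; a new call whenever the shift is too long"""
    s=r.sense(); P=np.array(s["tcp_pos"]); R=np.array(s["eef_rot"]); print("t",round(s["time"],2),"tcp m",w2m(p,P).round(1),round(P[2],1),"q1,q6",round(s["q"][0],2),round(s["q"][5],2),"F",np.round(s["force"],1),"gap",round(s["finger_gap"],1))
    calls=[[]]; B,BR=P,R; cp,cr=P,R; rnd=lambda v:np.round(v,3)
    for x,y,z,yw in tg:
        xy=m2w(p,[x,y]); T=np.array([*xy,z]); RT=Rd(yw+p[2])
        while True:
            sh=BR.T@(T-B)/150; ro=Ro.from_matrix(BR.T@RT).as_rotvec()/(np.pi/4)
            f=max(abs(sh).max(),abs(ro).max())
            if f<=1:
                row=np.r_[sh,ro]; done=1
            else:
                if calls[-1]: B,BR=cp,cr; calls.append([]); continue
                g=.98/f; row=np.r_[sh,ro]*g; done=0
            row=rnd(row); cp=B+BR@row[:3]*150; cr0=cr; 
            prev=np.array(calls[-1][-1][0]) if calls[-1] else np.zeros(6)
            n=int(np.ceil(max(np.linalg.norm(row[:3]-prev[:3])*150/41.7,np.linalg.norm(row[3:]-prev[3:])*45/7.16)))
            cr=BR@Ro.from_rotvec(row[3:]*np.pi/4).as_matrix()
            calls[-1].append((row.tolist(),n))
            if done: break
            B,BR=cp,cr; calls.append([])
    for c in calls:
        if c: print("CALL",*[f"{r_} x{n}" for r_,n in c],sep="\n  ")
def w(x,y): return w2m(p,[x,y])
E
python3 - <<'E'
from plan import *
a=p[2]; R=np.array([[np.cos(a),-np.sin(a)],[np.sin(a),np.cos(a)]])
p[:2]+=R@[-0.9,0.3]; np.save("m.npy",p); print(p, "reagent/dish",w(*onz("top",(455,133),150)[:2]),w(*onz("top",(393,143),10)[:2]))
plan((45,-145,220,0),(45,-145,93,0))
E
```

```text
[5.76323548e+02 2.88394020e+01 1.19898965e-01] reagent/dish [ 112.13543624 -368.22524966] [ 146.20610735 -236.21036687]
t 1.1 tcp m [-509.8 -505.7] 238.8 q1,q6 -1.55 -0.22 F [-1.1  0.4 -0.4] gap 88.2
CALL
  [0.98, -0.481, 0.031, 0.0, -0.0, 0.038] x4
CALL
  [0.98, -0.518, 0.031, 0.0, -0.0, 0.038] x4
CALL
  [0.98, -0.557, 0.032, 0.0, -0.0, 0.039] x5
CALL
  [0.926, -0.564, 0.031, 0.0, -0.0, 0.038] x4
  [0.926, -0.564, 0.878, 0.0, -0.0, 0.038] x4
```

Request:
apply_moves([
  [[0.98,-0.481,0.031,0,0,0.038],[0.98,-0.481,0.031,0,0,0.038],[0.98,-0.481,0.031,0,0,0.038],[0.98,-0.481,0.031,0,0,0.038],[0.98,-0.481,0.031,0,0,0.038]],
], gripper=0.14)

```text
time: 1.52
tcp_pos: [260.0, -425.1, 234.3]
eef_rot: [[0.977, 0.214, 0.001], [0.214, -0.977, 0.001], [0.001, -0.001, -1.0]]
force: [1.2, -0.3, -0.7]
finger_gap: 56.7
gripper_force: 0.0
```

Request:
apply_moves([
  [[0.98,-0.518,0.031,0,0,0.038],[0.98,-0.518,0.031,0,0,0.038],[0.98,-0.518,0.031,0,0,0.038],[0.98,-0.518,0.031,0,0,0.038],[0.98,-0.518,0.031,0,0,0.038]],
])

```text
time: 1.93
tcp_pos: [387.5, -318.6, 229.4]
eef_rot: [[0.983, 0.185, 0.001], [0.185, -0.983, 0.001], [0.001, -0.001, -1.0]]
force: [0.4, 1.4, 0.2]
finger_gap: 50.5
gripper_force: 0.0
```

Request:
apply_moves([
  [[0.98,-0.557,0.032,0,0,0.039],[0.98,-0.557,0.032,0,0,0.039],[0.98,-0.557,0.032,0,0,0.039],[0.98,-0.557,0.032,0,0,0.039],[0.98,-0.557,0.032,0,0,0.039],[0.98,-0.557,0.032,0,0,0.039]],
])

```text
time: 2.43
tcp_pos: [514.5, -213.2, 224.2]
eef_rot: [[0.988, 0.152, -0.0], [0.152, -0.988, 0.0], [-0.0, -0.0, -1.0]]
force: [-0.7, -1.1, -0.6]
finger_gap: 50.1
gripper_force: 0.0
```

Request:
apply_moves([
  [[0.926,-0.564,0.031,0,0,0.038],[0.926,-0.564,0.031,0,0,0.038],[0.926,-0.564,0.031,0,0,0.038],[0.926,-0.564,0.031,0,0,0.038],[0.926,-0.564,0.031,0,0,0.038],[0.926,-0.564,0.031,0,0,0.038],[0.926,-0.564,0.031,0,0,0.038]],
])

```text
time: 3.02
tcp_pos: [637.5, -111.4, 219.9]
eef_rot: [[0.993, 0.118, -0.001], [0.118, -0.993, -0.0], [-0.001, 0.0, -1.0]]
force: [0.7, -0.1, 0.8]
finger_gap: 50.0
gripper_force: 0.0
```

```bash
cat > look.py <<'E'
from plan import *
def look(name,tag):
    c=cam(name); a,d=r.grab_frame(name); save(tag,a); W=cloud(name,d,c); M=w2m(p,W)
    return a,W,M
def feat(W,M,x0,x1,y0,y1,z0,z1):
    k=(M[...,0]>x0)&(M[...,0]<x1)&(M[...,1]>y0)&(M[...,1]<y1)&(W[...,2]>z0)&(W[...,2]<z1)
    if k.sum()<10: return k.sum()
    m=M[k]; rc=cv2.minAreaRect(m.astype(np.float32)); u,s,v=np.linalg.svd(m-m.mean(0),full_matrices=False)
    return k.sum(),"mean",m.mean(0).round(1),"rect",np.round(rc[0],1),np.round(rc[1],1),"dir",v[0].round(3),"z",round(float(np.median(W[k][:,2])),1)
E
python3 - <<'E'
from look import *
a,W,M=look("wrist","w1")
print("pin",feat(W,M,25,65,-170,-120,115,135))
print("key",feat(W,M,-75,25,-195,-95,142,160))
print("collar",feat(W,M,15,75,-175,-120,73,82))
plan((45,-145,93,0))
E
```

```text
pin (np.int64(517), 'mean', array([  45.3, -147.1]), 'rect', array([  44.1, -147.2]), array([20.8, 21. ]), 'dir', array([-1.   ,  0.001]), 'z', 126.5)
key (np.int64(1407), 'mean', array([ -23.8, -146.7]), 'rect', array([ -25.6, -147.1]), array([75.2, 14.3]), 'dir', array([-0.119, -0.993]), 'z', 150.0)
collar (np.int64(445), 'mean', array([  50.2, -147.1]), 'rect', array([  46.8, -147. ]), array([29.6, 34.2]), 'dir', array([-0.003, -1.   ]), 'z', 76.8)
t 3.07 tcp m [  43.8 -146.7] 220.2 q1,q6 -0.36 1.1 F [ 0.1  0.5 -0.3] gap 50.1
CALL
  [0.008, -0.012, 0.848, 0.0, 0.0, -0.003] x4
```

View pics/w1.png

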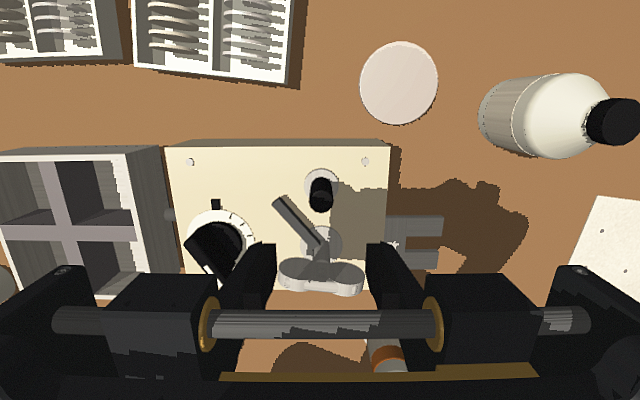

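In the wrist view the pin grip at (320,190) sits centred between the fingers, with the lever tip clear at (280,202). I descend and grip.

Request:
apply_moves([
  [[0.006,-0.004,0.25,0,0,0],[0.006,-0.004,0.5,0,0,0],[0.006,-0.004,0.7,0,0,0],[0.006,-0.004,0.835,0,0,0],[0.006,-0.004,0.835,0,0,0],[0.006,-0.004,0.835,0,0,0]],
])

```text
time: 3.57
tcp_pos: [638.5, -110.4, 95.1]
eef_rot: [[0.993, 0.118, -0.001], [0.118, -0.993, 0.0], [-0.001, -0.0, -1.0]]
force: [0.3, 0.3, 0.6]
finger_gap: 50.2
gripper_force: 0.0
```

Request:
apply_moves([
  [[0,0,0,0,0,0],[0,0,0,0,0,0],[0,0,0,0,0,0],[0,0,0,0,0,0],[0,0,0,0,0,0],[0,0,0,0,0,0],[0,0,0,0,0,0],[0,0,0,0,0,0]],
], gripper=-1)

```text
time: 4.23
tcp_pos: [639.5, -109.4, 95.7]
eef_rot: [[0.993, 0.119, 0.002], [0.119, -0.993, -0.001], [0.001, 0.001, -1.0]]
force: [-1.4, -1.7, 5.9]
finger_gap: 21.3
gripper_force: 30.0
```

Request:
apply_moves([
  [[0,0,-0.05,0,0,0],[0,0,-0.1,0,0,0],[0,0,-0.15,0,0,0],[0,0,-0.2,0,0,0],[0,0,-0.3,0,0,0],[0,0,-0.42,0,0,0],[0,0,-0.42,0,0,0],[0,0,-0.42,0,0,0]],
])

```text
time: 4.9
tcp_pos: [639.3, -108.7, 158.5]
eef_rot: [[0.993, 0.12, 0.002], [0.12, -0.993, -0.0], [0.002, 0.0, -1.0]]
force: [-0.5, 0.7, -2.2]
finger_gap: 20.9
gripper_force: 30.0
```

```bash
python3 - <<'E'
from look import *
a,W,M=look("scene","s1")
s=r.sense();x,y=w2m(p,s["tcp_pos"])
plan((x,y-107,s["tcp_pos"][2],0),(x-70,y-107,s["tcp_pos"][2],0))
k=a[130:270,200:360]; cv2.imwrite("pics/s1c.png",cv2.resize(k[...,::-1],None,fx=4,fy=4))
E
```

```text
t 4.95 tcp m [  45.6 -144. ] 157.4 q1,q6 -0.35 1.1 F [-0.7 -0.9 -0.4] gap 21.2
CALL
  [0.0, 0.713, -0.0, -0.001, 0.001, -0.0] x3
  [-0.467, 0.713, -0.0, -0.001, 0.001, -0.0] x2
```

View pics/s1c.png

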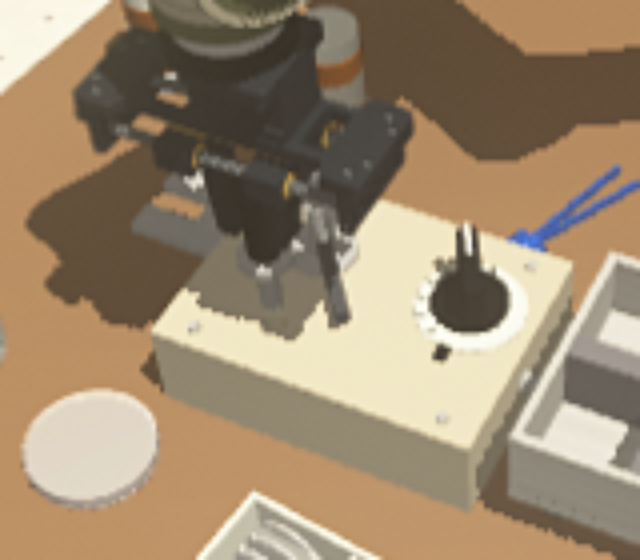

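The pin is out and held upright: collar at (262,265) in the crop, shaft tip at (272,300). I move it over the notch.

Request:
apply_moves([
  [[0,0.25,0,0,0,0],[0,0.5,0,0,0,0],[0,0.713,0,0,0,0],[0,0.713,0,0,0,0],[-0.2,0.713,0,0,0,0],[-0.4,0.713,0,0,0,0],[-0.467,0.713,0,0,0,0],[-0.467,0.713,0,0,0,0],[-0.467,0.713,0,0,0,0],[-0.467,0.713,0,0,0,0]],
])

```text
time: 5.78
tcp_pos: [582.9, -223.2, 157.3]
eef_rot: [[0.993, 0.12, -0.0], [0.12, -0.993, 0.0], [-0.0, -0.0, -1.0]]
force: [0.3, 0.1, -1.5]
finger_gap: 21.4
gripper_force: 30.0
```

```bash
python3 - <<'E'
from look import *
a,W,M=look("wrist","w2"); plan((-25,-252,120,0))
for n in range(3): s=r.sense()
b,W2,M2=look("scene","s2")
k=cv2.resize(b[130:270,180:340],None,fx=3.3,fy=3.3); k=k[:400]
save("c2",np.hstack([cv2.resize(a,None,fx=.6,fy=.6)[:,40:310],cv2.resize(k,(480,240))]))
for nm,(A,B) in dict(t=(W2,M2),w=(W,M)).items(): print(nm,feat(A,B,-75,25,-300,-218,64,76),feat(A,B,-60,10,-290,-218,78,85))
E
```

```text
t 5.83 tcp m [ -23.5 -251. ] 157.2 q1,q6 -0.56 0.9 F [ 0.3  0.7 -1.7] gap 21.4
CALL
  [-0.01, 0.007, 0.248, -0.0, 0.0, 0.0] x1
t (np.int64(302), 'mean', array([ -22.4, -245.2]), 'rect', array([ -26.6, -250.2]), array([63.7, 66.8]), 'dir', array([ 0.912, -0.41 ]), 'z', 70.2) 0
w (np.int64(3405), 'mean', array([ -15.5, -246.3]), 'rect', array([ -25.9, -250.1]), array([64.7, 64.2]), 'dir', array([-0.335,  0.942]), 'z', 70.7) 0
```

View pics/c2.png

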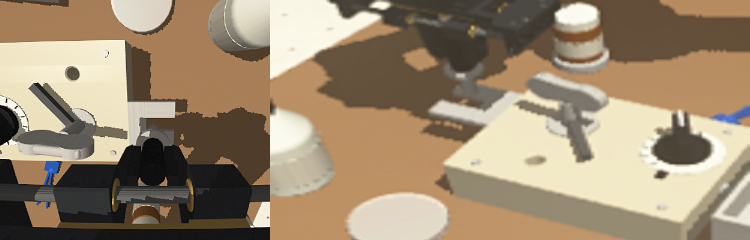

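The bore is empty, and the pin hangs over the slot (left panel around (155,130)). I lower it in steps while watching the force.

Request:
apply_moves([
  [[-0.003,0.005,0.08,0,0,0],[-0.003,0.005,0.12,0,0,0],[-0.003,0.005,0.16,0,0,0],[-0.003,0.005,0.2,0,0,0],[-0.003,0.005,0.2,0,0,0]],
])

```text
time: 6.3
tcp_pos: [581.7, -224.0, 126.3]
eef_rot: [[0.993, 0.12, -0.002], [0.12, -0.993, 0.001], [-0.002, -0.002, -1.0]]
force: [0.5, 0.3, -1.3]
finger_gap: 20.8
gripper_force: 30.0
```

Request:
apply_moves([
  [[0,0,0.05,0,0,0],[0,0,0.1,0,0,0],[0,0,0.15,0,0,0],[0,0,0.19,0,0,0],[0,0,0.2,0,0,0],[0,0,0.2,0,0,0]],
])

```text
time: 6.8
tcp_pos: [581.7, -224.3, 97.1]
eef_rot: [[0.993, 0.119, -0.001], [0.119, -0.993, 0.001], [-0.001, -0.001, -1.0]]
force: [-0.8, 0.7, -0.2]
finger_gap: 21.1
gripper_force: 30.0
```

Request:
apply_moves([
  [[0,0,0.01,0,0,0],[0,0,0.012,0,0,0],[0,0,0.012,0,0,0]],
])

```text
time: 7.05
tcp_pos: [582.0, -224.5, 96.2]
eef_rot: [[0.993, 0.119, 0.0], [0.119, -0.993, -0.0], [0.0, 0.0, -1.0]]
force: [-0.6, -0.4, -1.0]
finger_gap: 21.2
gripper_force: 30.0
```

Request:
apply_moves([
  [[0,0,0,0,0,0],[0,0,0,0,0,0],[0,0,0,0,0,0],[0,0,0,0,0,0]],
], gripper=0.14)

```text
time: 7.38
tcp_pos: [582.0, -224.4, 96.2]
eef_rot: [[0.993, 0.119, 0.0], [0.119, -0.993, -0.0], [0.0, 0.0, -1.0]]
force: [-0.1, -0.7, 0.5]
finger_gap: 45.5
gripper_force: 0.0
```

Request:
apply_moves([
  [[0,0,-0.2,0,0,0],[0,0,-0.5,0,0,0],[0,0,-0.8,0,0,0],[0,0,-0.9,0,0,0],[0,0,-0.9,0,0,0],[0,0,-0.9,0,0,0]],
])

```text
time: 7.88
tcp_pos: [582.1, -224.4, 231.9]
eef_rot: [[0.993, 0.119, 0.002], [0.119, -0.993, -0.001], [0.002, 0.001, -1.0]]
force: [-0.4, 0.0, -1.2]
finger_gap: 50.1
gripper_force: 0.0
```

```bash
python3 - <<'E'
from look import *
a,W,M=look("wrist","w3")
print(feat(W,M,-60,10,-290,-218,73,82)); print(feat(W,M,-60,10,-290,-218,118,135)); print(feat(W,M,-65,10,-290,-218,66,72.5))
print("ctr",feat(W,M,-60,20,-75,10,112,126))
plan((-20,-32,200,0.0))
E
```

```text
(np.int64(426), 'mean', array([ -21., -253.]), 'rect', array([ -26.5, -254.6]), array([35.2, 38.7]), 'dir', array([-0.007, -1.   ]), 'z', 76.7)
(np.int64(456), 'mean', array([ -25.8, -252.9]), 'rect', array([ -26.7, -253. ]), array([20.9, 20.8]), 'dir', array([-0.996, -0.092]), 'z', 126.6)
(np.int64(2155), 'mean', array([ -21.5, -246.3]), 'rect', array([ -26.5, -250.1]), array([64.2, 65.4]), 'dir', array([-0.833,  0.554]), 'z', 70.8)
ctr (np.int64(1037), 'mean', array([-19.6, -36.9]), 'rect', array([-20.7, -35.4]), array([55.9, 16. ]), 'dir', array([-0.865, -0.502]), 'z', 119.7)
t 7.93 tcp m [ -25.  -251.9] 230.2 q1,q6 -0.56 0.89 F [-0.3  0.6 -0.6] gap 50.5
CALL
  [0.022, -0.98, 0.135, -0.001, 0.001, -0.0] x4
CALL
  [0.011, -0.486, 0.067, 0.0, 0.0, -0.0] x2
```

View pics/w3.png

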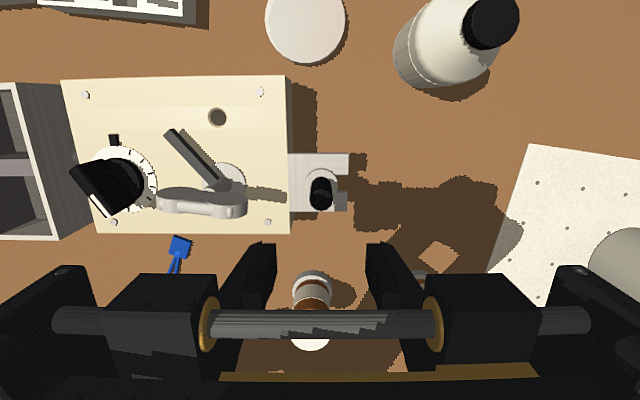

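The pin is parked: collar top at z 77, on the slot's centreline, around (320,190) in the picture. Next is the counter.

```bash
python3 - <<'E'
from look import *
plan((-20,-32,190,0.515),(-20,-32,95,0.515))
E
```

```text
t 7.93 tcp m [ -25.  -251.9] 230.2 q1,q6 -0.56 0.89 F [-0.3  0.6 -0.6] gap 50.5
CALL
  [0.022, -0.98, 0.18, -0.001, 0.001, -0.439] x4
CALL
  [0.174, -0.453, 0.089, 0.0, -0.0, -0.217] x2
  [0.174, -0.453, 0.722, 0.0, -0.0, -0.217] x3
```

Request:
apply_moves([
  [[0.022,-0.98,0.18,-0.001,0.001,-0.439],[0.022,-0.98,0.18,-0.001,0.001,-0.439],[0.022,-0.98,0.18,-0.001,0.001,-0.439],[0.022,-0.98,0.18,-0.001,0.001,-0.439],[0.022,-0.98,0.18,-0.001,0.001,-0.439]],
])

```text
time: 8.35
tcp_pos: [566.0, -73.4, 201.5]
eef_rot: [[0.892, 0.452, -0.004], [0.452, -0.892, 0.002], [-0.003, -0.004, -1.0]]
force: [0.1, 0.5, -0.4]
finger_gap: 50.1
gripper_force: 0.0
```

Request:
apply_moves([
  [[0.174,-0.453,0.089,0,0,-0.217],[0.174,-0.453,0.089,0,0,-0.217],[0.174,-0.453,0.089,0,0,-0.217],[0.174,-0.453,0.089,0,0,-0.217],[0.174,-0.453,0.089,0,0,-0.217]],
])

```text
time: 8.77
tcp_pos: [560.6, -6.4, 189.8]
eef_rot: [[0.806, 0.592, -0.0], [0.592, -0.806, -0.001], [-0.001, 0.0, -1.0]]
force: [0.3, -0.1, -0.3]
finger_gap: 50.2
gripper_force: 0.0
```

```bash
python3 - <<'E'
from look import *
plan((-20,-32,95,0.515))
E
```

```text
t 8.77 tcp m [-19.8 -33.1] 189.8 q1,q6 -0.22 0.71 F [ 0.3 -0.1 -0.3] gap 50.2
CALL
  [0.003, -0.007, 0.632, 0.0, 0.001, -0.001] x3
```

Request:
apply_moves([
  [[0.003,-0.005,0.25,0,0,0],[0.003,-0.005,0.5,0,0,0],[0.003,-0.005,0.63,0,0,0],[0.003,-0.005,0.63,0,0,0],[0.003,-0.005,0.63,0,0,0]],
])

```text
time: 9.18
tcp_pos: [560.8, -6.0, 95.8]
eef_rot: [[0.806, 0.591, -0.0], [0.591, -0.806, -0.0], [-0.0, 0.0, -1.0]]
force: [0.2, -0.2, 0.8]
finger_gap: 50.5
gripper_force: 0.0
```

Request:
apply_moves([
  [[0,0,0,0,0,0],[0,0,0,0,0,0],[0,0,0,0,0,0],[0,0,0,0,0,0],[0,0,0,0,0,0],[0,0,0,0,0,0],[0,0,0,0,0,0],[0,0,0,0,0,0],[0,0,0,0,0,0]],
], gripper=-1)

```text
time: 9.93
tcp_pos: [561.5, -5.8, 96.7]
eef_rot: [[0.805, 0.593, 0.004], [0.593, -0.805, -0.002], [0.001, 0.004, -1.0]]
force: [2.1, -4.7, 1.0]
finger_gap: 14.2
gripper_force: 30.0
```

Request:
apply_moves([
  [[0,0,0,0,0,-0.15],[0,0,0,0,0,-0.3],[0,0,0,0,0,-0.45],[0,0,0,0,0,-0.6],[0,0,0,0,0,-0.75],[0,0,0,0,0,-0.9],[0,0,0,0,0,-1],[0,0,0,0,0,-1]],
])

```text
time: 10.6
tcp_pos: [560.5, -5.1, 96.6]
eef_rot: [[0.147, 0.989, 0.001], [0.989, -0.147, -0.001], [-0.001, 0.001, -1.0]]
force: [-2.3, -3.0, 5.4]
finger_gap: 13.6
gripper_force: 30.0
```

```bash
python3 - <<'E'
from look import *
plan((-20,-32,95,1)); s=r.sense(); R=np.array(s["eef_rot"]); print("yaw m",np.arctan2(R[1,0],R[0,0])-p[2],s["ft_torque"])
E
```

```text
t 10.6 tcp m [-19.8 -31.8] 96.6 q1,q6 -0.22 -0.07 F [-2.3 -3.   5.4] gap 13.6
CALL
  [-0.001, -0.001, 0.011, 0.002, 0.001, 0.386] x3
yaw m 1.3031535957395777 [-0.41981222  0.46145363  0.04649213]
```

Request:
apply_moves([
  [[0,0,0,0,0,-0.15],[0,0,0,0,0,-0.3],[0,0,0,0,0,-0.45],[0,0,0,0,0,-0.6],[0,0,0,0,0,-0.75],[0,0,0,0,0,-0.9],[0,0,0,0,0,-1],[0,0,0,0,0,-1]],
])

```text
time: 11.27
tcp_pos: [559.4, -5.4, 96.6]
eef_rot: [[-0.594, 0.804, -0.002], [0.804, 0.594, -0.002], [-0.001, -0.003, -1.0]]
force: [-9.2, -5.3, 8.8]
finger_gap: 13.8
gripper_force: 30.0
```

Request:
apply_moves([
  [[0,0,0,0,0,-0.15],[0,0,0,0,0,-0.3],[0,0,0,0,0,-0.45],[0,0,0,0,0,-0.6],[0,0,0,0,0,-0.75],[0,0,0,0,0,-0.9],[0,0,0,0,0,-1],[0,0,0,0,0,-1]],
])

```text
time: 11.93
tcp_pos: [558.8, -6.4, 96.6]
eef_rot: [[-0.989, 0.148, -0.003], [0.148, 0.989, -0.004], [0.003, -0.004, -1.0]]
force: [-11.5, -11.4, 11.1]
finger_gap: 13.6
gripper_force: 30.0
```

Request:
apply_moves([
  [[0,0,0,0,0,-0.12],[0,0,0,0,0,-0.24],[0,0,0,0,0,-0.31],[0,0,0,0,0,-0.31]],
])

```text
time: 12.27
tcp_pos: [558.8, -6.8, 96.6]
eef_rot: [[-0.996, -0.093, -0.003], [-0.093, 0.996, -0.004], [0.004, -0.004, -1.0]]
force: [-12.5, -12.6, 10.5]
finger_gap: 13.7
gripper_force: 30.0
```

```bash
python3 - <<'E'
from look import *
s=r.sense(); R=np.array(s["eef_rot"]); print("yaw m",np.arctan2(R[1,0],R[0,0])-p[2],s["ft_torque"],s["force"],w2m(p,s["tcp_pos"]),s["q"][5])
E
```

```text
yaw m -3.1683719518468876 [-2.02392628  1.86602937  0.04539929] [-12.52433254 -12.58535692  10.53707554] [-21.65035091 -33.28338445] -1.8831772570499659
```

Request:
apply_moves([
  [[0,0,0,0,0,-0.04],[0,0,0,0,0,-0.07],[0,0,0,0,0,-0.1],[0,0,0,0,0,-0.1]],
])

```text
time: 12.6
tcp_pos: [558.9, -6.8, 96.5]
eef_rot: [[-0.986, -0.168, -0.003], [-0.168, 0.986, -0.004], [0.004, -0.003, -1.0]]
force: [-11.7, -12.1, 9.8]
finger_gap: 14.0
gripper_force: 30.0
```

```bash
python3 - <<'E'
from look import *
s=r.sense(); R=np.array(s["eef_rot"]); print("yaw m",np.arctan2(R[1,0],R[0,0])-p[2],s["ft_torque"],s["force"],w2m(p,s["tcp_pos"]),s["q"][5])
E
```

```text
yaw m -3.0930790097519747 [-1.96386912  1.74993741 -0.60120576] [-11.73997646 -12.12454104   9.83287586] [-21.52243327 -33.31285253] -1.9589132959783495
```

The moment of −0.6 N m shows the counter is on its stop. I release and lift.

Request:
apply_moves([
  [[0,0,0,0,0,0],[0,0,0,0,0,0],[0,0,0,0,0,0],[0,0,0,0,0,0],[0,0,0,0,0,0]],
], gripper=0.2)

```text
time: 13.02
tcp_pos: [560.7, -4.5, 96.0]
eef_rot: [[-0.985, -0.17, 0.001], [-0.17, 0.985, -0.0], [-0.001, -0.001, -1.0]]
force: [-0.4, -0.1, -0.7]
finger_gap: 45.1
gripper_force: 0.0
```

Request:
apply_moves([
  [[0,0,-0.2,0,0,0],[0,0,-0.45,0,0,0],[0,0,-0.7,0,0,0],[0,0,-0.98,0,0,0],[0,0,-0.98,0,0,0],[0,0,-0.98,0,0,0]],
], gripper=1)

```text
time: 13.52
tcp_pos: [561.1, -4.6, 245.0]
eef_rot: [[-0.985, -0.171, 0.006], [-0.171, 0.985, -0.001], [-0.005, -0.002, -1.0]]
force: [-0.5, -0.5, -0.9]
finger_gap: 85.3
gripper_force: 0.0
```

```bash
cat > jars.py <<'E'
from look import *
def jars(tag):
    a,W,M=look("top",tag); out=[]
    for f in r.find_in("top","jar0"):
        if f["score"]<.3: continue
        u,v=np.round(f["centre"]).astype(int)
        k=np.zeros(W.shape[:2],bool); k[max(v-18,0):v+18,max(u-20,0):u+20]=1
        for z0,z1 in((94,106),(138,152)):
            q=k&(W[...,2]>z0)&(W[...,2]<z1)
            if q.sum()>150:
                c=W[q]; med=np.median(c,axis=0); print("jar",(u,v),round(f["score"],2),q.sum(),"world",((c.max(0)+c.min(0))/2).round(1),med.round(1),"m",w2m(p,med).round(1))
    return a,W,M
E
python3 - <<'E'
from jars import *
a,W,M=jars("t2")
print("ctr",feat(W,M,-60,20,-75,10,112,126),"key",feat(W,M,-75,25,-195,-95,142,160))
save("t2c",cv2.resize(a[140:290,220:500],None,fx=2.85,fy=2.85,interpolation=cv2.INTER_CUBIC))
c0=w(403,-231)   # approx
plan((*c0,200,np.pi/2+0))
E
```

```text
jar (np.int64(472), np.int64(261)) 0.97 313 world [ 419.  -386.9  100.1] [ 419.9 -387.2  100.4] m [-205.  -394.4]
ctr (np.int64(89), 'mean', array([-28.2, -32.3]), 'rect', array([-28. , -32.2]), array([38.1, 13.9]), 'dir', array([-1.   ,  0.014]), 'z', 120.9) key (np.int64(151), 'mean', array([ -26.1, -148.1]), 'rect', array([ -24.9, -145.4]), array([73.5, 13. ]), 'dir', array([0.081, 0.997]), 'z', 149.6)
t 13.62 tcp m [-20.2 -31.2] 241.9 q1,q6 -0.22 -1.96 F [ 0.1 -0.  -0.6] gap 88.0
CALL
  [0.611, -0.621, 0.133, -0.0, -0.0, 0.98] x7
CALL
  [0.007, -0.872, 0.133, -0.001, -0.001, 0.98] x7
CALL
  [-0.065, -0.068, 0.014, 0.0, 0.0, 0.106] x1
```

View pics/t2c.png

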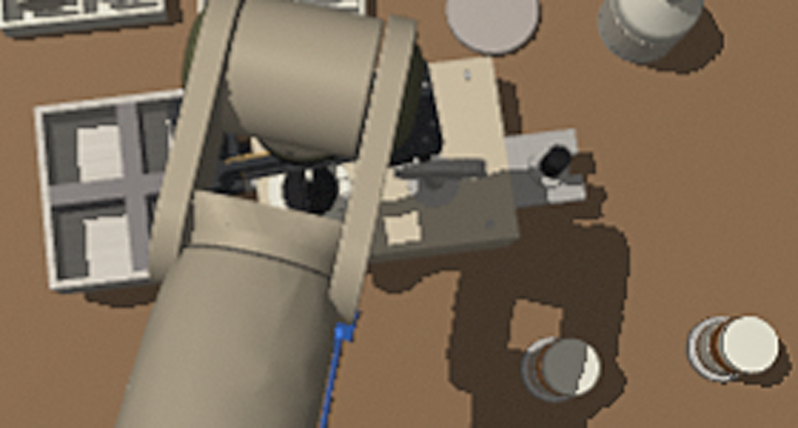

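The pin sits in the notch at (557,160), the counter bar lies along +x, and jar A at (565,365) has not moved. I go for jar A.

```bash
python3 - <<'E'
from look import *
plan((*w(401.5,-231.3),200,2.36))
E
```

```text
t 13.62 tcp m [-20.2 -31.2] 241.9 q1,q6 -0.22 -1.96 F [ 0.1 -0.  -0.6] gap 88.0
CALL
  [0.972, -0.98, 0.21, -0.0, -0.001, 0.794] x6
CALL
  [0.073, -0.459, 0.07, -0.0, -0.0, 0.267] x2
```

Request:
apply_moves([
  [[0.972,-0.98,0.21,0,0,0.794],[0.972,-0.98,0.21,0,0,0.794],[0.972,-0.98,0.21,0,0,0.794],[0.972,-0.98,0.21,0,0,0.794],[0.972,-0.98,0.21,0,0,0.794],[0.972,-0.98,0.21,0,0,0.794],[0.972,-0.98,0.21,0,0,0.794]],
], gripper=1)

```text
time: 14.2
tcp_pos: [440.6, -175.4, 210.0]
eef_rot: [[-0.898, 0.44, -0.002], [0.44, 0.898, 0.002], [0.002, 0.001, -1.0]]
force: [0.8, 0.2, 0.6]
finger_gap: 88.0
gripper_force: 0.0
```

Request:
apply_moves([
  [[0.073,-0.459,0.07,0,0,0.267],[0.073,-0.459,0.07,0,0,0.267],[0.073,-0.459,0.07,0,0,0.267],[0.073,-0.459,0.07,0,0,0.267],[0.073,-0.459,0.07,0,0,0.267]],
])

```text
time: 14.62
tcp_pos: [402.7, -230.5, 200.7]
eef_rot: [[-0.791, 0.612, 0.001], [0.612, 0.791, 0.0], [-0.0, 0.001, -1.0]]
force: [-0.5, 0.7, 0.8]
finger_gap: 88.1
gripper_force: 0.0
```

```bash
python3 - <<'E'
from look import *
a,W,M=look("wrist","w4")
k=(W[...,2]>95)&(W[...,2]<105)&(abs(W[...,0]-401)<70)&(abs(W[...,1]+231)<70)
print(k.sum(), np.percentile(W[k],[2,50,98],axis=0).round(1) if k.sum() else "")
plan((*w(401.5,-231.3),58,2.36))
E
```

```text
2224 [[ 377.5 -255.4   98.4]
 [ 398.7 -233.3  100.7]
 [ 420.9 -212.2  102.1]]
t 14.67 tcp m [-203.3 -236.6] 200.8 q1,q6 -0.78 -1.69 F [-0.4  1.   0.2] gap 88.1
CALL
  [0.004, -0.011, 0.952, 0.001, 0.001, 0.004] x4
```

View pics/w4.png

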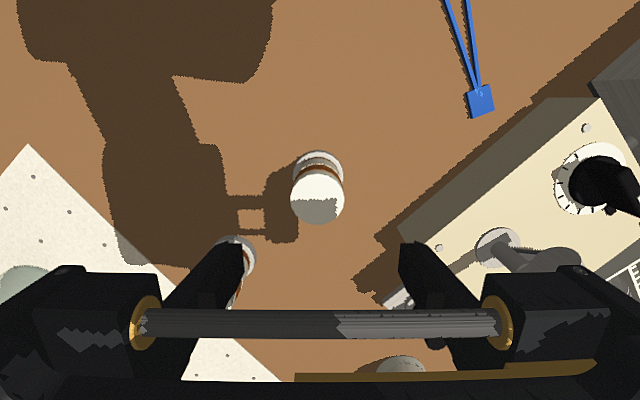

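The jar at (318,190) is centred between the open fingers, and there is nothing in the way below.

Request:
apply_moves([
  [[0.004,-0.008,0.25,0,0,0],[0.004,-0.008,0.5,0,0,0],[0.004,-0.008,0.75,0,0,0],[0.004,-0.008,0.95,0,0,0],[0.004,-0.008,0.95,0,0,0],[0.004,-0.008,0.95,0,0,0]],
])

```text
time: 15.17
tcp_pos: [401.3, -231.2, 58.3]
eef_rot: [[-0.79, 0.613, -0.001], [0.613, 0.79, 0.001], [0.001, 0.001, -1.0]]
force: [-0.1, -0.8, 0.9]
finger_gap: 88.3
gripper_force: 0.0
```

Request:
apply_moves([
  [[0,0,0,0,0,0],[0,0,0,0,0,0],[0,0,0,0,0,0],[0,0,0,0,0,0],[0,0,0,0,0,0],[0,0,0,0,0,0],[0,0,0,0,0,0],[0,0,0,0,0,0]],
], gripper=-1)

```text
time: 15.83
tcp_pos: [401.0, -232.6, 58.9]
eef_rot: [[-0.789, 0.615, 0.001], [0.615, 0.789, -0.001], [-0.002, -0.0, -1.0]]
force: [-2.6, -1.4, 5.6]
finger_gap: 48.7
gripper_force: 30.0
```

Request:
apply_moves([
  [[0,0,-0.1,0,0,0],[0,0,-0.3,0,0,0],[0,0,-0.55,0,0,0],[0,0,-0.8,0,0,0],[0,0,-1,0,0,0],[0,0,-1,0,0,0],[0,0,-1,0,0,0]],
])

```text
time: 16.42
tcp_pos: [400.8, -232.1, 208.7]
eef_rot: [[-0.789, 0.615, 0.002], [0.615, 0.789, -0.001], [-0.002, 0.0, -1.0]]
force: [0.7, -0.3, -3.8]
finger_gap: 49.0
gripper_force: 30.0
```

```bash
python3 - <<'E'
from look import *
plan((-190,81,220,2.36),(-43,81,220,2.36))
E
```

```text
t 16.42 tcp m [-205.5 -238. ] 208.7 q1,q6 -0.78 -1.69 F [ 0.7 -0.3 -3.8] gap 49.0
CALL
  [0.882, 0.98, -0.049, 0.0, 0.002, -0.0] x5
CALL
  [0.543, 0.602, -0.029, 0.0, 0.001, -0.0] x3
CALL
  [-0.696, 0.691, 0.001, 0.0, 0.0, -0.0] x4
```

Request:
apply_moves([
  [[0.882,0.98,-0.049,0,0.002,0],[0.882,0.98,-0.049,0,0.002,0],[0.882,0.98,-0.049,0,0.002,0],[0.882,0.98,-0.049,0,0.002,0],[0.882,0.98,-0.049,0,0.002,0],[0.882,0.98,-0.049,0,0.002,0]],
])

```text
time: 16.92
tcp_pos: [384.4, -30.0, 213.8]
eef_rot: [[-0.792, 0.611, -0.005], [0.611, 0.792, 0.004], [0.007, 0.0, -1.0]]
force: [0.9, -1.7, -4.0]
finger_gap: 49.0
gripper_force: 30.0
```

Request:
apply_moves([
  [[0.543,0.602,-0.029,0,0.001,0],[0.543,0.602,-0.029,0,0.001,0],[0.543,0.602,-0.029,0,0.001,0],[0.543,0.602,-0.029,0,0.001,0],[0.543,0.602,-0.029,0,0.001,0]],
])

```text
time: 17.33
tcp_pos: [376.8, 87.9, 218.3]
eef_rot: [[-0.792, 0.611, -0.005], [0.611, 0.792, 0.001], [0.005, -0.002, -1.0]]
force: [-0.9, 0.2, -4.1]
finger_gap: 49.4
gripper_force: 30.0
```

Request:
apply_moves([
  [[-0.696,0.691,0,0,0,0],[-0.696,0.691,0,0,0,0],[-0.696,0.691,0,0,0,0],[-0.696,0.691,0,0,0,0],[-0.696,0.691,0,0,0,0],[-0.696,0.691,0,0,0,0],[-0.696,0.691,0,0,0,0]],
])

```text
time: 17.92
tcp_pos: [523.2, 102.9, 218.6]
eef_rot: [[-0.788, 0.616, -0.004], [0.616, 0.788, 0.001], [0.004, -0.002, -1.0]]
force: [0.1, 0.5, -3.6]
finger_gap: 49.3
gripper_force: 30.0
```

```bash
python3 - <<'E'
from look import *
plan((-43,81,105,2.36))
a,W,M=look("wrist","w5")
print(feat(W,M,-130,110,20,230,88,100))
E
```

```text
t 17.92 tcp m [-43.9  79.9] 218.6 q1,q6 -0.03 -0.94 F [ 0.1  0.5 -3.6] gap 49.3
CALL
  [-0.002, 0.011, 0.758, -0.002, -0.005, -0.002] x3
(np.int64(8663), 'mean', array([ -8.2, 143.6]), 'rect', array([ -0.4, 121.6]), array([167.4, 167.1]), 'dir', array([0.959, 0.283]), 'z', 95.4)
```

View pics/w5.png

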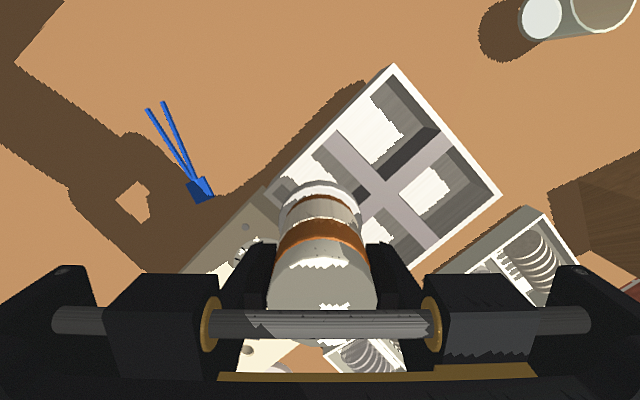

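The held jar hangs over pocket0, with the rack's far corner at (395,65). I lower it, keeping machine y about 1 mm low, which splits the difference between the cameras.

Request:
apply_moves([
  [[-0.004,0.003,0.2,-0.002,-0.004,0],[-0.004,0.003,0.4,-0.002,-0.004,0],[-0.004,0.003,0.48,-0.002,-0.004,0],[-0.004,0.003,0.48,-0.002,-0.004,0]],
])

```text
time: 18.3
tcp_pos: [522.4, 103.6, 145.5]
eef_rot: [[-0.789, 0.615, -0.004], [0.615, 0.789, 0.0], [0.003, -0.002, -1.0]]
force: [0.5, -0.5, -3.6]
finger_gap: 49.4
gripper_force: 30.0
```

Request:
apply_moves([
  [[0,0,0.06,0,0,0],[0,0,0.12,0,0,0],[0,0,0.18,0,0,0],[0,0,0.24,0,0,0],[0,0,0.275,0,0,0],[0,0,0.275,0,0,0]],
])

```text
time: 18.8
tcp_pos: [524.3, 104.1, 105.6]
eef_rot: [[-0.789, 0.615, 0.0], [0.615, 0.789, 0.0], [-0.0, 0.0, -1.0]]
force: [-1.0, 0.5, -3.1]
finger_gap: 49.3
gripper_force: 30.0
```

Request:
apply_moves([
  [[0,0,0.01,0,0,0],[0,0,0.013,0,0,0],[0,0,0.013,0,0,0]],
])

```text
time: 19.05
tcp_pos: [525.0, 104.1, 105.1]
eef_rot: [[-0.789, 0.615, 0.003], [0.615, 0.789, 0.0], [-0.002, 0.002, -1.0]]
force: [-0.8, -0.2, -2.9]
finger_gap: 49.4
gripper_force: 30.0
```

Request:
apply_moves([
  [[0,0,0,0,0,0],[0,0,0,0,0,0],[0,0,0,0,0,0],[0,0,0,0,0,0]],
], gripper=0.6)

```text
time: 19.38
tcp_pos: [525.1, 104.1, 105.2]
eef_rot: [[-0.789, 0.615, 0.004], [0.615, 0.789, 0.0], [-0.003, 0.002, -1.0]]
force: [0.4, 0.7, -0.2]
finger_gap: 70.4
gripper_force: 0.0
```

Request:
apply_moves([
  [[0,0,-0.2,0,0,0],[0,0,-0.45,0,0,0],[0,0,-0.7,0,0,0],[0,0,-0.75,0,0,0],[0,0,-0.75,0,0,0]],
])

```text
time: 19.8
tcp_pos: [525.5, 104.1, 220.0]
eef_rot: [[-0.789, 0.614, 0.008], [0.615, 0.789, 0.0], [-0.007, 0.005, -1.0]]
force: [-0.2, 0.4, -0.2]
finger_gap: 70.8
gripper_force: 0.0
```

```bash
python3 - <<'E'
from jars import *
a,W,M=jars("t3")
J=np.array([420,-387])
plan((-190,70,205,2.0),(-215,-200,205,2.0),(*w(*J),205,2.0))
E
```

```text
jar (np.int64(474), np.int64(262)) 0.76 314 world [ 419.  -387.9   99.6] [ 420.  -388.1  100.3] m [-205.1 -395.2]
t 19.9 tcp m [-42.8  80.9] 216.4 q1,q6 -0.03 -0.93 F [-0.7  0.4 -0.9] gap 70.6
CALL
  [0.645, -0.743, 0.075, 0.002, 0.001, 0.458] x4
CALL
  [-0.98, -0.563, -0.0, -0.0, -0.0, 0.0] x5
CALL
  [-0.587, -0.338, -0.0, -0.0, -0.0, 0.0] x3
CALL
  [-0.98, -0.388, -0.0, -0.0, -0.0, 0.0] x4
CALL
  [-0.225, -0.09, -0.0, -0.0, -0.0, 0.0] x1
```

```bash
python3 - <<'E'
from look import *
plan((*w(419.6,-387.7),200,2.36))
E
```

```text
t 19.9 tcp m [-42.8  80.9] 216.4 q1,q6 -0.03 -0.93 F [-0.7  0.4 -0.9] gap 70.6
CALL
  [-0.476, -0.98, 0.035, 0.0, 0.0, -0.0] x4
CALL
  [-0.476, -0.98, 0.035, 0.001, 0.001, -0.0] x4
CALL
  [-0.477, -0.98, 0.035, 0.0, 0.0, -0.0] x4
CALL
  [-0.036, -0.074, 0.003, 0.0, 0.0, -0.0] x1
```

Request:
apply_moves([
  [[-0.476,-0.98,0.035,0,0,0],[-0.476,-0.98,0.035,0,0,0],[-0.476,-0.98,0.035,0,0,0],[-0.476,-0.98,0.035,0,0,0],[-0.476,-0.98,0.035,0,0,0]],
], gripper=1)

```text
time: 20.32
tcp_pos: [488.9, -60.8, 209.7]
eef_rot: [[-0.785, 0.619, -0.002], [0.619, 0.785, 0.0], [0.001, -0.001, -1.0]]
force: [0.3, -0.6, 0.3]
finger_gap: 88.1
gripper_force: 0.0
```

Request:
apply_moves([
  [[-0.476,-0.98,0.035,0.001,0.001,0],[-0.476,-0.98,0.035,0.001,0.001,0],[-0.476,-0.98,0.035,0.001,0.001,0],[-0.476,-0.98,0.035,0.001,0.001,0],[-0.476,-0.98,0.035,0.001,0.001,0]],
])

```text
time: 20.73
tcp_pos: [455.1, -220.5, 204.3]
eef_rot: [[-0.786, 0.619, -0.002], [0.619, 0.786, 0.001], [0.002, -0.0, -1.0]]
force: [-0.6, -0.1, 0.3]
finger_gap: 88.2
gripper_force: 0.0
```

Request:
apply_moves([
  [[-0.477,-0.98,0.035,0,0,0],[-0.477,-0.98,0.035,0,0,0],[-0.477,-0.98,0.035,0,0,0],[-0.477,-0.98,0.035,0,0,0],[-0.477,-0.98,0.035,0,0,0],[-0.477,-0.98,0.035,0,0,0],[-0.477,-0.98,0.035,0,0,0]],
])

```text
time: 21.32
tcp_pos: [422.8, -374.3, 199.9]
eef_rot: [[-0.789, 0.614, 0.0], [0.614, 0.789, 0.003], [0.002, 0.002, -1.0]]
force: [0.5, -0.6, -0.1]
finger_gap: 88.3
gripper_force: 0.0
```

```bash
python3 - <<'E'
from look import *
a,W,M=look("wrist","w6")
k=(W[...,2]>95)&(W[...,2]<105)&(abs(W[...,0]-420)<90)&(abs(W[...,1]+388)<90)
print(k.sum(), np.percentile(W[k],[2,50,98],axis=0).round(1) if k.sum() else "")
b,W2,M2=look("top","t4")
k=(W2[...,2]>95)&(W2[...,2]<105)&(abs(W2[...,0]-420)<90)&(abs(W2[...,1]+388)<90)
print("rack jar",feat(W2,M2,-83,83,41,207,138,150), "top jar vis",k.sum())
plan((*w(419.6,-387.7),58,2.36))
E
```

```text
2171 [[ 395.9 -411.2   98.1]
 [ 417.  -389.2  100.7]
 [ 439.5 -368.1  102. ]]
rack jar (np.int64(303), 'mean', array([-42.5,  81.5]), 'rect', array([-42.5,  81.4]), array([46.1, 46.6]), 'dir', array([-0.642, -0.767]), 'z', 145.7) top jar vis 0
t 21.42 tcp m [-200.2 -381.6] 200.8 q1,q6 -0.93 -1.84 F [0.1 1.3 0. ] gap 88.0
CALL
  [-0.038, -0.088, 0.952, 0.002, -0.0, 0.002] x4
```

Jar A stands in pocket0 with its top at z 145.7. I grasp jar B.

Request:
apply_moves([
  [[-0.038,-0.09,0.15,0,0,0],[-0.038,-0.09,0.4,0,0,0],[-0.038,-0.09,0.65,0,0,0],[-0.038,-0.09,0.9,0,0,0],[-0.038,-0.09,0.95,0,0,0],[-0.038,-0.09,0.95,0,0,0],[-0.038,-0.09,0.95,0,0,0]],
])

```text
time: 22.0
tcp_pos: [419.9, -389.7, 60.3]
eef_rot: [[-0.789, 0.614, 0.002], [0.614, 0.789, -0.001], [-0.003, 0.001, -1.0]]
force: [0.1, -0.7, 0.1]
finger_gap: 88.4
gripper_force: 0.0
```

Request:
apply_moves([
  [[0,0,0,0,0,0],[0,0,0,0,0,0],[0,0,0,0,0,0],[0,0,0,0,0,0],[0,0,0,0,0,0],[0,0,0,0,0,0],[0,0,0,0,0,0],[0,0,0,0,0,0]],
], gripper=-1)

```text
time: 22.67
tcp_pos: [419.2, -389.7, 59.0]
eef_rot: [[-0.789, 0.615, 0.002], [0.615, 0.789, -0.0], [-0.001, 0.001, -1.0]]
force: [-0.4, 1.7, 2.5]
finger_gap: 49.3
gripper_force: 30.0
```

Request:
apply_moves([
  [[0,0,-0.1,0,0,0],[0,0,-0.3,0,0,0],[0,0,-0.55,0,0,0],[0,0,-0.8,0,0,0],[0,0,-1,0,0,0],[0,0,-1,0,0,0],[0,0,-1,0,0,0]],
])

```text
time: 23.25
tcp_pos: [418.8, -389.8, 209.0]
eef_rot: [[-0.789, 0.615, 0.002], [0.615, 0.789, -0.001], [-0.002, 0.001, -1.0]]
force: [-0.4, 1.2, -5.8]
finger_gap: 49.2
gripper_force: 30.0
```

```bash
python3 - <<'E'
from look import *
plan((-205,-200,240,2.36),(-190,50,265,2.36),(43,166.4,265,2.36))
E
```

```text
t 23.25 tcp m [-206.5 -396.8] 209.0 q1,q6 -0.96 -1.87 F [-0.4  1.2 -5.8] gap 49.2
CALL
  [0.917, 0.938, -0.208, 0.001, 0.003, -0.0] x5
CALL
  [0.863, 0.98, -0.131, -0.0, -0.0, -0.0] x5
CALL
  [0.24, 0.273, -0.036, -0.0, -0.0, -0.0] x2
CALL
  [-0.331, 0.98, -0.0, -0.0, -0.0, -0.0] x4
CALL
  [-0.225, 0.665, -0.001, -0.0, -0.0, -0.0] x3
```

Request:
apply_moves([
  [[0.917,0.938,-0.208,0.001,0.003,0],[0.917,0.938,-0.208,0.001,0.003,0],[0.917,0.938,-0.208,0.001,0.003,0],[0.917,0.938,-0.208,0.001,0.003,0],[0.917,0.938,-0.208,0.001,0.003,0],[0.917,0.938,-0.208,0.001,0.003,0]],
])

```text
time: 23.75
tcp_pos: [395.0, -188.7, 238.7]
eef_rot: [[-0.791, 0.612, -0.004], [0.612, 0.791, 0.005], [0.007, 0.002, -1.0]]
force: [1.6, -1.6, -2.8]
finger_gap: 49.3
gripper_force: 30.0
```

Request:
apply_moves([
  [[0.863,0.98,-0.131,0,0,0],[0.863,0.98,-0.131,0,0,0],[0.863,0.98,-0.131,0,0,0],[0.863,0.98,-0.131,0,0,0],[0.863,0.98,-0.131,0,0,0],[0.863,0.98,-0.131,0,0,0]],
])

```text
time: 24.25
tcp_pos: [383.3, 5.6, 258.4]
eef_rot: [[-0.792, 0.611, -0.004], [0.611, 0.792, 0.004], [0.006, 0.0, -1.0]]
force: [1.2, -0.7, -4.7]
finger_gap: 49.1
gripper_force: 30.0
```

Request:
apply_moves([
  [[0.24,0.273,-0.036,0,0,0],[0.24,0.273,-0.036,0,0,0],[0.24,0.273,-0.036,0,0,0],[0.24,0.273,-0.036,0,0,0]],
])

```text
time: 24.58
tcp_pos: [381.3, 55.8, 263.7]
eef_rot: [[-0.79, 0.613, -0.004], [0.613, 0.79, 0.001], [0.004, -0.002, -1.0]]
force: [-0.6, -0.6, -3.7]
finger_gap: 49.1
gripper_force: 30.0
```

Request:
apply_moves([
  [[-0.331,0.98,0,0,0,0],[-0.331,0.98,0,0,0,0],[-0.331,0.98,0,0,0,0],[-0.331,0.98,0,0,0,0],[-0.331,0.98,0,0,0,0],[-0.331,0.98,0,0,0,0]],
])

```text
time: 25.08
tcp_pos: [512.1, 140.5, 262.8]
eef_rot: [[-0.789, 0.615, -0.005], [0.615, 0.789, 0.0], [0.004, -0.003, -1.0]]
force: [0.6, 0.7, -4.1]
finger_gap: 49.3
gripper_force: 30.0
```

Request:
apply_moves([
  [[-0.225,0.665,0,0,0,0],[-0.225,0.665,0,0,0,0],[-0.225,0.665,0,0,0,0],[-0.225,0.665,0,0,0,0],[-0.225,0.665,0,0,0,0],[-0.225,0.665,0,0,0,0]],
])

```text
time: 25.58
tcp_pos: [598.5, 197.7, 264.7]
eef_rot: [[-0.788, 0.615, -0.003], [0.616, 0.788, 0.0], [0.002, -0.001, -1.0]]
force: [-0.0, 0.4, -3.8]
finger_gap: 49.5
gripper_force: 30.0
```

```bash
python3 - <<'E'
from look import *
plan((43,166.4,145,2.36),(43,166.4,105,2.36))
E
```

```text
t 25.58 tcp m [ 42.2 165. ] 264.7 q1,q6 0.13 -0.78 F [-0.   0.4 -3.8] gap 49.5
CALL
  [0.001, 0.011, 0.798, -0.002, -0.003, -0.002] x3
CALL
  [0.0, 0.0, 0.266, 0.0, 0.0, 0.0] x1
```

Request:
apply_moves([
  [[0,0.009,0.25,-0.002,-0.003,0],[0,0.009,0.5,-0.002,-0.003,0],[0,0.009,0.72,-0.002,-0.003,0],[0,0.009,0.8,-0.002,-0.003,0],[0,0.009,0.8,-0.002,-0.003,0],[0,0.009,0.8,-0.002,-0.003,0]],
])

```text
time: 26.08
tcp_pos: [599.6, 199.4, 146.0]
eef_rot: [[-0.788, 0.615, 0.002], [0.615, 0.788, 0.001], [-0.001, 0.002, -1.0]]
force: [0.6, -0.3, -4.0]
finger_gap: 49.3
gripper_force: 30.0
```

Request:
apply_moves([
  [[0,0,0.06,0,0,0],[0,0,0.12,0,0,0],[0,0,0.18,0,0,0],[0,0,0.24,0,0,0],[0,0,0.265,0,0,0],[0,0,0.265,0,0,0],[0,0,0.265,0,0,0]],
])

```text
time: 26.67
tcp_pos: [600.1, 200.0, 105.6]
eef_rot: [[-0.789, 0.615, 0.002], [0.615, 0.789, 0.0], [-0.001, 0.001, -1.0]]
force: [-0.7, -2.8, -0.4]
finger_gap: 49.5
gripper_force: 30.0
```

Request:
apply_moves([
  [[0,0,0.01,0,0,0],[0,0,0.01,0,0,0]],
])

```text
time: 26.83
tcp_pos: [600.7, 199.6, 105.2]
eef_rot: [[-0.789, 0.615, 0.004], [0.615, 0.789, -0.001], [-0.004, 0.002, -1.0]]
force: [-2.0, -5.5, 6.7]
finger_gap: 49.2
gripper_force: 30.0
```

Request:
apply_moves([
  [[0,0,0,0,0,0],[0,0,0,0,0,0],[0,0,0,0,0,0],[0,0,0,0,0,0]],
], gripper=0.6)

```text
time: 27.17
tcp_pos: [600.0, 200.6, 103.9]
eef_rot: [[-0.789, 0.614, 0.002], [0.614, 0.789, 0.001], [-0.001, 0.002, -1.0]]
force: [0.4, 0.3, 0.5]
finger_gap: 70.2
gripper_force: 0.0
```

Request:
apply_moves([
  [[0,0,-0.2,0,0,0],[0,0,-0.45,0,0,0],[0,0,-0.7,0,0,0],[0,0,-0.75,0,0,0],[0,0,-0.75,0,0,0]],
])

```text
time: 27.58
tcp_pos: [600.7, 200.6, 219.4]
eef_rot: [[-0.789, 0.614, 0.008], [0.614, 0.789, 0.002], [-0.005, 0.006, -1.0]]
force: [-0.7, 1.0, 0.3]
finger_gap: 70.2
gripper_force: 0.0
```

```bash
python3 - <<'E'
from jars import *
plan((-25,-145.5,220,2.36))
E
```

```text
t 27.58 tcp m [ 44.7 167.6] 219.4 q1,q6 0.14 -0.77 F [-0.7  1.   0.3] gap 70.2
CALL
  [-0.618, -0.98, -0.005, 0.004, 0.004, 0.0] x5
CALL
  [-0.522, -0.829, -0.003, 0.004, 0.003, 0.0] x4
```

Request:
apply_moves([
  [[-0.618,-0.98,-0.05,0.004,0.004,0],[-0.618,-0.98,-0.05,0.004,0.004,0],[-0.618,-0.98,-0.05,0.004,0.004,0],[-0.618,-0.98,-0.05,0.004,0.004,0],[-0.618,-0.98,-0.05,0.004,0.004,0],[-0.618,-0.98,-0.05,0.004,0.004,0]],
], gripper=0.14)

```text
time: 28.08
tcp_pos: [582.1, 25.1, 222.2]
eef_rot: [[-0.787, 0.618, -0.005], [0.618, 0.787, 0.001], [0.004, -0.003, -1.0]]
force: [-0.5, 0.3, 0.8]
finger_gap: 50.2
gripper_force: 0.0
```

Request:
apply_moves([
  [[-0.522,-0.829,0,0.004,0.003,0],[-0.522,-0.829,0,0.004,0.003,0],[-0.522,-0.829,0,0.004,0.003,0],[-0.522,-0.829,0,0.004,0.003,0],[-0.522,-0.829,0,0.004,0.003,0],[-0.522,-0.829,0,0.004,0.003,0]],
])

```text
time: 28.58
tcp_pos: [568.0, -118.2, 222.6]
eef_rot: [[-0.789, 0.615, -0.008], [0.615, 0.789, 0.001], [0.007, -0.004, -1.0]]
force: [0.3, 0.5, 0.3]
finger_gap: 50.3
gripper_force: 0.0
```

Request:
apply_moves([
  [[0,0,0,0,0,0.15],[0,0,0,0,0,0.3],[0,0,0,0,0,0.45],[0,0,0,0,0,0.6],[0,0,0,0,0,0.75],[0,0,0,0,0,0.9],[0,0,0,0,0,1],[0,0,0,0,0,1]],
])

```text
time: 29.25
tcp_pos: [568.2, -116.3, 223.2]
eef_rot: [[-0.123, 0.992, -0.007], [0.992, 0.123, 0.0], [0.001, -0.007, -1.0]]
force: [-0.1, -0.0, 0.5]
finger_gap: 50.1
gripper_force: 0.0
```

```bash
python3 - <<'E'
from jars import *
a,W,M=look("top","t5"); b,Ws,Ms=look("scene","s5")
for px in(-43,43):
    for py in(81,167): print("pocket",px,py,feat(W,M,px-34,px+34,py-34,py+34,130,155),"| scene",feat(Ws,Ms,px-34,px+34,py-34,py+34,138,155))
print("pin",feat(Ws,Ms,-60,10,-290,-218,118,132))
print("ctr",feat(Ws,Ms,-60,20,-75,10,114,126))
plan((-25,-145.5,113,1.45))
z=np.hstack([cv2.resize(a[140:290,220:440],None,fx=1.8,fy=1.8),cv2.resize(b[130:280,210:430],None,fx=1.8,fy=1.8)]); save("c5",z)
E
```

```text
pocket -43 81 (np.int64(323), 'mean', array([-43. ,  81.5]), 'rect', array([-42.5,  81.3]), array([46.6, 47.4]), 'dir', array([-0.857, -0.515]), 'z', 146.1) | scene (np.int64(260), 'mean', array([-41.6,  82.8]), 'rect', array([-44.4,  81.8]), array([49.2, 44.5]), 'dir', array([0.937, 0.35 ]), 'z', 145.2)
pocket -43 167 0 | scene 0
pocket 43 81 0 | scene 0
pocket 43 167 (np.int64(319), 'mean', array([ 45. , 165.3]), 'rect', array([ 45.7, 165.4]), array([47.9, 46.9]), 'dir', array([-0.824, -0.567]), 'z', 145.9) | scene (np.int64(317), 'mean', array([ 46. , 166.6]), 'rect', array([ 44.1, 166. ]), array([49.2, 45.8]), 'dir', array([0.982, 0.19 ]), 'z', 145.2)
pin (np.int64(49), 'mean', array([ -26.1, -250.1]), 'rect', array([ -26.5, -251.1]), array([20.6, 19.7]), 'dir', array([0.117, 0.993]), 'z', 125.3)
ctr (np.int64(97), 'mean', array([-19.2, -31.6]), 'rect', array([-21.7, -33.1]), array([57.1, 14.4]), 'dir', array([1.   , 0.004]), 'z', 119.7)
t 29.35 tcp m [ -25.6 -143.9] 223.4 q1,q6 -0.41 -0.53 F [-0.1 -1.4 -1. ] gap 50.1
CALL
  [-0.011, 0.009, 0.736, -0.009, -0.0, 0.165] x3
```

View pics/c5.png

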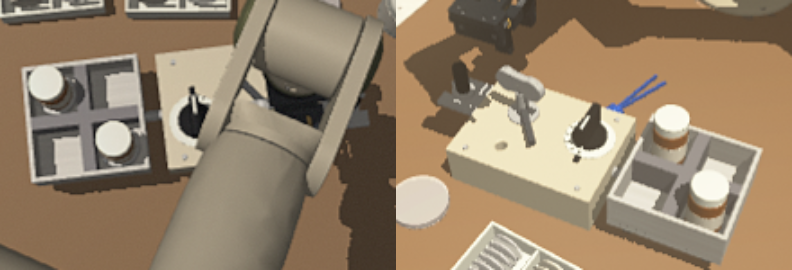

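Both jars stand in their pockets (left panel (48,85) and (115,142)), the pin is parked, and the counter's pointer faces its block. Now I wind the key.

Request:
apply_moves([
  [[-0.011,0.006,0.2,-0.009,0,0.165],[-0.011,0.006,0.2,-0.009,0,0.165],[-0.011,0.006,0.4,-0.009,0,0.165],[-0.011,0.006,0.6,-0.009,0,0.165],[-0.011,0.006,0.736,-0.009,0,0.165],[-0.011,0.006,0.736,-0.009,0,0.165],[-0.011,0.006,0.736,-0.009,0,0.165]],
])

```text
time: 29.93
tcp_pos: [568.4, -120.1, 113.7]
eef_rot: [[0.003, 1.0, -0.001], [1.0, -0.003, 0.0], [0.0, -0.001, -1.0]]
force: [0.7, 0.2, 0.5]
finger_gap: 50.5
gripper_force: 0.0
```

Request:
apply_moves([
  [[0,0,0,0,0,0],[0,0,0,0,0,0],[0,0,0,0,0,0],[0,0,0,0,0,0],[0,0,0,0,0,0],[0,0,0,0,0,0],[0,0,0,0,0,0],[0,0,0,0,0,0]],
], gripper=-1)

```text
time: 30.6
tcp_pos: [568.7, -120.6, 113.9]
eef_rot: [[0.006, 1.0, 0.002], [1.0, -0.006, -0.001], [-0.001, 0.002, -1.0]]
force: [1.0, 0.2, 4.6]
finger_gap: 15.7
gripper_force: 30.0
```

Request:
apply_moves([
  [[0,0,0,0,0,0.15],[0,0,0,0,0,0.3],[0,0,0,0,0,0.45],[0,0,0,0,0,0.6],[0,0,0,0,0,0.75],[0,0,0,0,0,0.9],[0,0,0,0,0,1],[0,0,0,0,0,1]],
])

```text
time: 31.27
tcp_pos: [568.1, -120.4, 113.9]
eef_rot: [[0.714, 0.7, 0.001], [0.7, -0.714, -0.0], [0.0, 0.001, -1.0]]
force: [-1.0, 2.0, 5.2]
finger_gap: 15.6
gripper_force: 30.0
```

```bash
cat > st.py <<'E'
from look import *
s=r.sense(); R=np.array(s["eef_rot"]); print(s["time"],"yaw m",round(np.arctan2(R[1,0],R[0,0])-p[2],3),s["ft_torque"].round(2),s["force"].round(1),w2m(p,s["tcp_pos"]).round(1),s["q"][5])
E
python3 st.py
```

```text
31.2667 yaw m 0.655 [0.19 0.19 0.07] [-1.   2.   5.2] [ -26.  -147.2] 0.38303673963477014
```

Request:
apply_moves([
  [[0,0,0,0,0,0.15],[0,0,0,0,0,0.3],[0,0,0,0,0,0.45],[0,0,0,0,0,0.6],[0,0,0,0,0,0.75],[0,0,0,0,0,0.9],[0,0,0,0,0,1],[0,0,0,0,0,1]],
])

```text
time: 31.93
tcp_pos: [567.9, -119.8, 113.8]
eef_rot: [[1.0, -0.01, -0.0], [-0.01, -1.0, 0.001], [-0.0, -0.001, -1.0]]
force: [-2.7, 3.8, 7.4]
finger_gap: 15.5
gripper_force: 30.0
```

Request:
apply_moves([
  [[0,0,0,0,0,0.15],[0,0,0,0,0,0.3],[0,0,0,0,0,0.45],[0,0,0,0,0,0.5],[0,0,0,0,0,0.5]],
])

```text
time: 32.35
tcp_pos: [568.0, -119.4, 113.9]
eef_rot: [[0.921, -0.39, 0.0], [-0.39, -0.921, 0.001], [-0.0, -0.001, -1.0]]
force: [-2.1, 6.1, 7.0]
finger_gap: 16.0
gripper_force: 30.0
```

Request:
apply_moves([
  [[0,0,0,0,0,0],[0,0,0,0,0,0],[0,0,0,0,0,0],[0,0,0,0,0,0],[0,0,0,0,0,0]],
], gripper=0.14)

```text
time: 32.77
tcp_pos: [568.2, -120.7, 113.2]
eef_rot: [[0.922, -0.388, 0.0], [-0.388, -0.922, -0.0], [0.0, 0.0, -1.0]]
force: [0.4, 0.5, 0.6]
finger_gap: 47.0
gripper_force: 0.0
```

Request:
apply_moves([
  [[0,0,-0.2,0,0,0],[0,0,-0.4,0,0,0],[0,0,-0.6,0,0,0],[0,0,-0.7,0,0,0],[0,0,-0.7,0,0,0]],
])

```text
time: 33.18
tcp_pos: [569.3, -121.0, 222.0]
eef_rot: [[0.922, -0.388, 0.007], [-0.388, -0.922, -0.003], [0.008, 0.0, -1.0]]
force: [0.3, -0.3, -0.6]
finger_gap: 50.4
gripper_force: 0.0
```

```bash
python3 - <<'E'
import st
from look import *
for n in("wrist","scene"):
    a,W,M=look(n,"k_"+n); print("key",feat(W,M,-75,25,-195,-95,142,160),feat(W,M,-100,60,-215,-70,84,93))
E
```

```text
33.1833 yaw m -0.519 [0.03 0.03 0.02] [ 0.3 -0.3 -0.6] [ -24.9 -148. ] 1.5569056495534188
key (np.int64(1303), 'mean', array([ -21.9, -149.3]), 'rect', array([ -25.4, -147.4]), array([12.4, 74.3]), 'dir', array([-0.879,  0.478]), 'z', 150.5) (np.int64(706), 'mean', array([ -13.4, -186.7]), 'rect', array([ -14.2, -185.4]), array([10.6, 65.2]), 'dir', array([ 0.321, -0.947]), 'z', 89.7)
key (np.int64(146), 'mean', array([ -23.7, -145.2]), 'rect', array([ -26.3, -145. ]), array([15.6, 75.4]), 'dir', array([ 0.871, -0.492]), 'z', 148.9) (np.int64(97), 'mean', array([ -14.3, -179.1]), 'rect', array([ -16.2, -176. ]), array([14.5, 82.2]), 'dir', array([-0.238,  0.971]), 'z', 88.9)
```

The blade reads 2.08 rad wound. I turn the wrist back half a turn for a second grip.

Request:
apply_moves([
  [[0,0,0,0,0,-0.15],[0,0,0,0,0,-0.3],[0,0,0,0,0,-0.45],[0,0,0,0,0,-0.6],[0,0,0,0,0,-0.75],[0,0,0,0,0,-0.9],[0,0,0,0,0,-1],[0,0,0,0,0,-1]],
])

```text
time: 33.95
tcp_pos: [567.7, -120.4, 216.4]
eef_rot: [[0.925, 0.38, -0.002], [0.38, -0.925, 0.001], [-0.002, -0.002, -1.0]]
force: [0.1, 0.3, -0.8]
finger_gap: 50.6
gripper_force: 0.0
```

Request:
apply_moves([
  [[0,0,0,0,0,-0.15],[0,0,0,0,0,-0.3],[0,0,0,0,0,-0.45],[0,0,0,0,0,-0.6],[0,0,0,0,0,-0.75],[0,0,0,0,0,-0.9],[0,0,0,0,0,-1],[0,0,0,0,0,-1]],
])

```text
time: 34.62
tcp_pos: [567.9, -120.4, 217.1]
eef_rot: [[0.388, 0.922, -0.001], [0.922, -0.388, 0.0], [-0.0, -0.001, -1.0]]
force: [0.3, -0.9, -0.6]
finger_gap: 50.4
gripper_force: 0.0
```

Request:
apply_moves([
  [[0,0,0,0,0,-0.15],[0,0,0,0,0,-0.3],[0,0,0,0,0,-0.45],[0,0,0,0,0,-0.6],[0,0,0,0,0,-0.75],[0,0,0,0,0,-0.9],[0,0,0,0,0,-1],[0,0,0,0,0,-1]],
])

```text
time: 35.28
tcp_pos: [568.0, -120.4, 217.5]
eef_rot: [[-0.376, 0.927, -0.001], [0.927, 0.376, 0.0], [0.0, -0.001, -1.0]]
force: [1.0, -0.7, 0.1]
finger_gap: 50.6
gripper_force: 0.0
```

Request:
apply_moves([
  [[0,0,0,0,0,-0.15],[0,0,0,0,0,-0.3],[0,0,0,0,0,-0.45],[0,0,0,0,0,-0.6],[0,0,0,0,0,-0.75],[0,0,0,0,0,-0.9],[0,0,0,0,0,-1],[0,0,0,0,0,-1],[0,0,0,0,0,-1]],
])

```text
time: 36.03
tcp_pos: [568.1, -120.5, 217.9]
eef_rot: [[-0.919, 0.394, 0.0], [0.394, 0.919, -0.0], [-0.0, -0.0, -1.0]]
force: [0.5, -0.5, 0.4]
finger_gap: 50.6
gripper_force: 0.0
```

```bash
python3 - <<'E'
import st
from look import *
plan((-25.3,-146,113,2.63))
E
```

```text
36.0333 yaw m 2.617 [ 0.01 -0.09  0.01] [ 0.5 -0.5  0.4] [ -26.  -147.2] -1.5783062014257476
t 36.03 tcp m [ -26.  -147.2] 217.9 q1,q6 -0.41 -1.58 F [ 0.5 -0.5  0.4] gap 50.6
CALL
  [0.0, 0.01, 0.7, -0.0, 0.0, -0.017] x3
```

Request:
apply_moves([
  [[0,0.006,0.2,0,0,-0.017],[0,0.006,0.4,0,0,-0.017],[0,0.006,0.6,0,0,-0.017],[0,0.006,0.7,0,0,-0.017],[0,0.006,0.7,0,0,-0.017],[0,0.006,0.7,0,0,-0.017]],
])

```text
time: 36.53
tcp_pos: [568.7, -119.7, 113.3]
eef_rot: [[-0.925, 0.379, -0.0], [0.379, 0.925, -0.0], [0.0, -0.0, -1.0]]
force: [0.4, 0.1, 0.4]
finger_gap: 50.2
gripper_force: 0.0
```

Request:
apply_moves([
  [[0,0,0,0,0,0],[0,0,0,0,0,0],[0,0,0,0,0,0],[0,0,0,0,0,0],[0,0,0,0,0,0],[0,0,0,0,0,0],[0,0,0,0,0,0],[0,0,0,0,0,0]],
], gripper=-1)

```text
time: 37.2
tcp_pos: [568.8, -119.7, 113.8]
eef_rot: [[-0.927, 0.376, 0.001], [0.376, 0.927, -0.001], [-0.002, -0.0, -1.0]]
force: [-0.8, 0.7, 4.2]
finger_gap: 15.6
gripper_force: 30.0
```

Request:
apply_moves([
  [[0,0,0,0,0,0.15],[0,0,0,0,0,0.3],[0,0,0,0,0,0.45],[0,0,0,0,0,0.6],[0,0,0,0,0,0.75],[0,0,0,0,0,0.9],[0,0,0,0,0,1],[0,0,0,0,0,1]],
])

```text
time: 37.87
tcp_pos: [568.8, -119.8, 113.8]
eef_rot: [[-0.387, 0.922, 0.001], [0.922, 0.387, -0.001], [-0.001, 0.001, -1.0]]
force: [0.2, 1.4, 5.6]
finger_gap: 15.4
gripper_force: 30.0
```

Request:
apply_moves([
  [[0,0,0,0,0,0.15],[0,0,0,0,0,0.3],[0,0,0,0,0,0.45],[0,0,0,0,0,0.6],[0,0,0,0,0,0.75],[0,0,0,0,0,0.9],[0,0,0,0,0,1],[0,0,0,0,0,1]],
])

```text
time: 38.53
tcp_pos: [568.7, -119.8, 113.8]
eef_rot: [[0.377, 0.926, 0.001], [0.926, -0.377, -0.001], [-0.0, 0.001, -1.0]]
force: [-1.4, -0.3, 6.0]
finger_gap: 15.6
gripper_force: 30.0
```

Request:
apply_moves([
  [[0,0,0,0,0,0.15],[0,0,0,0,0,0.3],[0,0,0,0,0,0.38],[0,0,0,0,0,0.38]],
])

```text
time: 38.87
tcp_pos: [568.7, -119.8, 113.8]
eef_rot: [[0.632, 0.775, 0.001], [0.775, -0.632, -0.001], [0.0, 0.001, -1.0]]
force: [-0.6, -0.1, 5.3]
finger_gap: 15.9
gripper_force: 30.0
```

```bash
python3 st.py
```

```text
38.8667 yaw m 0.767 [0.03 0.14 0.09] [-0.6 -0.1  5.3] [ -25.3 -146.6] 0.273305358810555
```

Request:
apply_moves([
  [[0,0,0,0,0,0.05],[0,0,0,0,0,0.1],[0,0,0,0,0,0.14],[0,0,0,0,0,0.14]],
])

```text
time: 39.2
tcp_pos: [568.7, -119.8, 113.8]
eef_rot: [[0.712, 0.702, 0.001], [0.702, -0.712, -0.001], [0.0, 0.001, -1.0]]
force: [-1.1, 0.5, 4.6]
finger_gap: 15.7
gripper_force: 30.0
```

```bash
python3 st.py
```

```text
39.2 yaw m 0.659 [0.04 0.14 0.13] [-1.1  0.5  4.6] [ -25.3 -146.6] 0.3812308843145952
```

Request:
apply_moves([
  [[0,0,0,0,0,0.04],[0,0,0,0,0,0.08],[0,0,0,0,0,0.08]],
])

```text
time: 39.45
tcp_pos: [568.7, -119.8, 113.8]
eef_rot: [[0.754, 0.657, 0.001], [0.657, -0.754, -0.001], [0.0, 0.001, -1.0]]
force: [-1.2, -0.3, 6.0]
finger_gap: 16.0
gripper_force: 30.0
```

```bash
python3 st.py
```

```text
39.45 yaw m 0.596 [0.03 0.15 0.36] [-1.2 -0.3  6. ] [ -25.4 -146.6] 0.44367876596581873
```

Torque has risen to 0.36 N m, so the key is on its stop. I release, lift clear and check everything.

Request:
apply_moves([
  [[0,0,0,0,0,-0.02],[0,0,0,0,0,-0.02],[0,0,0,0,0,-0.02],[0,0,0,0,0,-0.02],[0,0,0,0,0,-0.02]],
], gripper=0.14)

```text
time: 39.87
tcp_pos: [568.6, -119.7, 113.2]
eef_rot: [[0.745, 0.667, 0.0], [0.667, -0.745, -0.0], [0.0, 0.0, -1.0]]
force: [0.8, 1.1, -0.1]
finger_gap: 46.6
gripper_force: 0.0
```

Request:
apply_moves([
  [[0,0,-0.2,0,0,0],[0,0,-0.4,0,0,0],[0,0,-0.6,0,0,0],[0,0,-0.8,0,0,0],[0,0,-0.8,0,0,0],[0,0,-0.8,0,0,0]],
])

```text
time: 40.37
tcp_pos: [568.9, -119.8, 234.7]
eef_rot: [[0.745, 0.667, 0.004], [0.667, -0.745, -0.002], [0.002, 0.004, -1.0]]
force: [0.6, 0.4, -1.0]
finger_gap: 50.0
gripper_force: 0.0
```

```bash
python3 - <<'E'
import st
from look import *
for n in("wrist","scene"):
    a,W,M=look(n,"f_"+n); print("key",feat(W,M,-75,25,-195,-95,142,160))
print("pin",feat(W,M,-60,10,-290,-218,118,132)); print("ctr",feat(W,M,-60,20,-75,10,114,126))
for q in((-43,81),(43,167)): print("jar",feat(W,M,q[0]-34,q[0]+34,q[1]-34,q[1]+34,138,155))
save("f_c",cv2.resize(a[100:300,190:430],None,fx=2.5,fy=2.5))
E
```

```text
40.3667 yaw m 0.61 [-0.02 -0.03 -0.03] [ 0.6  0.4 -1. ] [ -25.1 -146.7] 0.4296247823111272
key (np.int64(1199), 'mean', array([ -22.6, -144.1]), 'rect', array([ -25.7, -146.7]), array([74.6, 12.5]), 'dir', array([-0.754, -0.657]), 'z', 150.6)
key (np.int64(102), 'mean', array([ -21.7, -141.7]), 'rect', array([ -26.6, -145.7]), array([76.6, 12.3]), 'dir', array([0.742, 0.67 ]), 'z', 149.9)
pin (np.int64(51), 'mean', array([ -25.3, -249.7]), 'rect', array([ -25.9, -250.2]), array([20.1, 19.5]), 'dir', array([0.917, 0.4  ]), 'z', 125.5)
ctr (np.int64(101), 'mean', array([-18.7, -31.5]), 'rect', array([-20.8, -32.5]), array([14.5, 56.6]), 'dir', array([ 1.   , -0.003]), 'z', 119.8)
jar (np.int64(255), 'mean', array([-41.7,  82.8]), 'rect', array([-44.3,  81.9]), array([49.7, 44.5]), 'dir', array([0.942, 0.336]), 'z', 145.4)
jar (np.int64(321), 'mean', array([ 46.1, 166.5]), 'rect', array([ 43.6, 165.7]), array([49.4, 45.7]), 'dir', array([0.984, 0.177]), 'z', 145.3)
```

View pics/f_c.png

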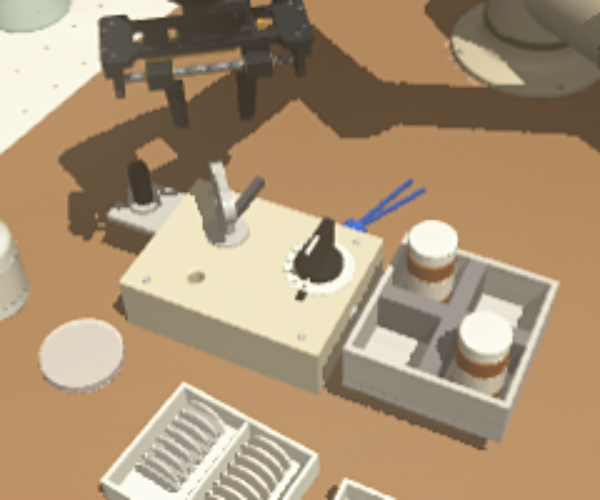

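The picture shows the pin parked at (140,185), the counter's pointer at its block (300,293), and both jars in their pockets. The blade reads about 4.0 rad, and the gripper is clear. I hand the job in.

```bash
python3 -c "
from station import r
print(r.hand_in())"
```

```text
the job is handed in; nothing more can be done
None
```

I handed the job in at about 40 s with the brake pin hung in the notch, both jars on the bench standing in rack pockets, the counter on its zero stop and the key wound to about 4.0 rad; no verdict came back.

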